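# Fetch the silver watch case from behind the bench jars

## Task

Three things stand round the silver watch case on the brown tray and leave no room for the gripper: a brass burr pot, a white bottle and a blue tin. Clear all three onto the green mat, standing upright, then take the silver case and lay it flat, the same way up, in the middle of the black-topped engraving block, and only then stand each of the three back in the middle of the pad of its own colour (brass pot on yellow, bottle on white, tin on blue). Never tip one of the three over, and leave the brass watch case where it lies.

Things in the scene. Friction and masses are not known exactly. Their poses are not given: they have to be found in the camera images.
- pot: brass pot of burrs: round upright cylinder 52 mm across, 80 mm high, with thin steel burrs standing out of the top to 102 mm; about 0.25 kg. Origin at the centre of its underside, z up. Grip the brass wall at 45 to 75 mm height.
- bottle: white plastic bottle: round body 50 mm across up to 76 mm height, then a shoulder and a 32 mm wide white cap to 98 mm; about 0.12 kg. Origin at the centre of its underside, z up.
- tin: blue square tin, body 46 x 46 mm, 86 mm high, with a slightly wider (48 mm) lid from 84 to 92 mm; about 0.2 kg. Origin at the centre of its underside, z up, x and y axes square to its faces.
- silver_case: silver-coloured round watch case lying flat on the brown tray in the middle of the three standing things: 50 mm across, 16 mm thick (full width from 4 to 12 mm height), with a black dial on top and a small 7 mm wide crown that sticks out 4 mm on its own +x side; about 0.08 kg. Origin at the centre of its underside, z up.
- brass_case: brass watch case of the same shape and size as the silver one, with a copper dial, lying in a near corner of the brown tray; not to be moved. Origin at the centre of its underside.
- pad_pot: flat round yellow pad, 72 mm across, 2 mm thick; origin at the centre of its underside. The brass pot starts near its middle; the pad shows as a rim round it. Fixed on the brown tray (a fixed wooden board 250 x 250 mm, 18 mm thick, with a 14 mm high strip along its far edge). Its x axis points along the tray, from the edge near the robot to the far edge.
- pad_bottle: flat round white pad, 72 mm across, 2 mm thick; origin at the centre of its underside. The white bottle starts near its middle; the pad shows as a rim round it. Fixed on the brown tray (a fixed wooden board 250 x 250 mm, 18 mm thick, with a 14 mm high strip along its far edge). Its x axis points along the tray, from the edge near the robot to the far edge.
- pad_tin: flat round blue pad, 72 mm across, 2 mm thick; origin at the centre of its underside. The blue tin starts near its middle; the pad shows as a rim round it. Fixed on the brown tray (a fixed wooden board 250 x 250 mm, 18 mm thick, with a 14 mm high strip along its far edge). Its x axis points along the tray, from the edge near the robot to the far edge.
- mat: flat green mat, 280 mm along its own x axis and 140 mm along its own y axis, 3 mm thick, fixed on the bench to one side of the tray; empty at the start. Origin at the centre of its underside.
- block: fixed round steel engraving block on the other side of the tray, 100 mm across at its foot, with a flat black rubber top 80 mm across that lies 45 mm above its origin. Origin at the centre of its underside. Small bystanders, up to 50 mm high, stand about 115 mm from its middle, one beyond it (+x) and one on the robot's side (-x).

How it is judged:
On the way, in this order (a step that is already met when the one before it is completed fails the run):
1. the pot, the bottle and the tin all stand upright on the green mat together (x of pot in the frame of mat between -0.13 and 0.13 m and y of pot in the frame of mat between -0.06 and 0.06 m and z of pot in the frame of mat between -0.003 and 0.01 m and angle between each of pot, bottle, tin's own z axis and vertical below 0.15 rad and linear speed of each of pot, bottle, tin below 0.05 m/s and x of bottle in the frame of mat between -0.13 and 0.13 m and y of bottle in the frame of mat between -0.06 and 0.06 m and z of bottle in the frame of mat between -0.003 and 0.01 m and x of tin in the frame of mat between -0.13 and 0.13 m and y of tin in the frame of mat between -0.06 and 0.06 m and z of tin in the frame of mat between -0.003 and 0.01 m), for 0.2 s.
2. the silver case lies released, flat and the right way up, in the middle of the engraving block while the three others still stand on the mat (all of step 1 and horizontal distance between silver_case and block below 0.012 m and z of silver_case in the frame of block between 0.04 and 0.052 m and angle between silver_case's own z axis and vertical below 0.15 rad and linear speed of silver_case below 0.05 m/s and contact force between the fingers and silver_case below 0.1 N), for 0.2 s.
At the end, for the whole second after the job is handed in: Silver case flat, dial up, on the black top of the block within 12 mm of its middle; pot, bottle and tin upright (within 0.15 rad), each within 12 mm of the middle of its own pad; all released and at rest; brass case within 20 mm of where it started (horizontal distance between silver_case and block below 0.012 m and z of silver_case in the frame of block between 0.04 and 0.052 m and angle between each of silver_case, pot, bottle, tin's own z axis and vertical below 0.15 rad and linear speed of each of silver_case, pot, bottle, tin below 0.05 m/s and contact force between the fingers and silver_case below 0.1 N and horizontal distance between pot and pad_pot below 0.012 m and z of pot in the frame of pad_pot between -0.003 and 0.008 m and contact force between the fingers and pot below 0.1 N and horizontal distance between bottle and pad_bottle below 0.012 m and z of bottle in the frame of pad_bottle between -0.003 and 0.008 m and contact force between the fingers and bottle below 0.1 N and horizontal distance between tin and pad_tin below 0.012 m and z of tin in the frame of pad_tin between -0.003 and 0.008 m and contact force between the fingers and tin below 0.1 N and distance of brass_case from where it was at the start of the episode below 0.02 m); the robot touches nothing.
It fails at once if the pot, bottle or tin is tipped over (tilted by more than 0.6 rad) (angle between any of pot, bottle, tin's own z axis and vertical above 0.6 rad).
It fails at once if the brass watch case is moved by more than 20 mm (distance of brass_case from where it was at the start of the episode above 0.02 m).
It also fails if it takes over 138 s, if anything falls off the work surface, if the arm or the gripper's body presses on something with over 40 N, if the wrist force passes 120 N, or if a joint passes its speed limit or range.

## Robot

A 6-joint arm with a two-finger parallel gripper is mounted at the origin on the work surface. World frame = base frame: x ahead of the robot, y to its left, z up, the work surface at z = 0. Lengths are in m, angles in rad, forces in N, time in s.
With the tool pointing down it reaches from about 0.35 to 0.875 m from the base axis. Payload 15.5 kg.
Tool frame: the origin (TCP) lies on the centre line of the jaws, within the pads' length; the fingertips stand r.tip_reach ahead of it and the grasp point (between the pads) is the TCP (r.tip_reach is the distance from the TCP to the fingertips, in m); z points along the fingers, y is the line along which they close (so a half turn about z gives the same grasp; the last joint's range is limited). The gripper opens to 85 mm and grips with 20 to 120 N. Pads are 22 mm wide; open, the fingers measure 114 mm over their backs; the gripper's body (76 mm by 85 mm) begins 54 mm behind the grasp point. The pads swing forward as they close: fully open they stand 13 mm farther back than shut.
Start: joints at [1.012, 0.494, 1.345, -0, 1.302, -0.096], TCP at [0.28, 0.559, 0.225] pointing down, gripper open.
Joint ranges: [-2.91, 2.91], [-0.82, 2.16], [0.22, 2.67], [-1.22, 4.37], [0.12, 2.79], [-3.08, 3.08]. Speed limits (rad/s): [1.89, 1.89, 2.57, 3.01, 3.01, 3.01].

## Interface

Orientations are given as a unit quaternion [x, y, z, w].
In Python, from rig import r, capture gives the robot as it stands. The module is installed in compiled form; this text tells all that it offers.
- The arm moves only by the shell command python3 -m pendant 'ROWS' [FORCE]. ROWS is a JSON object whose one key "targets" holds a list of rows, each an object of numbers: "wx", "wy", "wz": the turn, a rotation vector about the world's x, y, z in rad; "tx", "ty", "tz": the shift along the world's x, y, z in m; "jaw": the finger opening in m, from 0 to 0.0854. A call has 1 to 12 rows; each row shifts and turns the commanded pose from where the row before left it; what a row does not reach is not made up. A row lasts 1/8 s, in which the tool goes at most 62.5 mm and 10.7 degrees, less where a joint would pass 70% of its speed; a pose out of reach is approached as far as the arm can. A call with a gripper value outside its range is refused whole. The fingers move at their own pace and stop on an object; FORCE is the grip in N (left out, the last holds). Time passes only in rows, so rows that do not move let the fingers close. It gives the time, the measured TCP pose, the force, the opening and the grip force at its end, in the units of the state.
- r.read_state(): the state, without advancing time (a new reading comes with each control period).
- capture(name): name is "scene" or "side" or "wrist"; returns a dict with "image" (384x512x3 uint8, blue, green, red), "range_z" (384x512 float32, m along the optical axis (not along the pixel's ray), 0 where there is no reading), "fx", "fy", "cx", "cy" (pixels), "k1" (the pictures are not rectified: a ray, as slopes to the right and down, at radius r is drawn at 1 + k1 r^2 times it, then the intrinsics apply), "R" (3x3) and "t" (3): a world point X has camera coordinates R X + t; the wrist camera has in their place "mount" (4x4, takes a point from camera to tool coordinates, whose origin is the TCP and whose axes are the flange's). Camera axes: x right, y down, z forward; pixel columns grow to the right and rows downward; lengths in m; the calibration is good to about 2 mm. A picture is of the moment at which its call begins: read the wrist's pose just before it.
- r.close_job(): hands the job in; it is judged then, once.
The state is a dict: "clock": time; "qpos": joint angles; "qvel": joint speeds; "tau": joint torques, N m; "eef_pos": TCP position; "orientation": TCP orientation; "contact_force": force on the tool from outside, world axes, zero at the start; "torque": the same for the moment, N m; "gripper_width": finger opening in m; "gripper_force": force on a finger pad.
Only numpy, scipy, OpenCV 4.12 (cv2) and the standard library are available. Lean on these libraries where they do the work, as an engineer would, in place of code of your own. Each camera call takes 0.05 s, during which the arm holds its last target. There are 200 camera calls.

## Working session

There is one attempt and no reset: what is moved stays moved. The work goes in short steps, Python scripts to look and compute and a shell command to move; the robot and the scene stay as the last step left them, time stands still between calls to the robot, and variables do not carry over. Pictures are saved under pics/ and viewed, at most 14 in all, crops included, and the job is handed in when it is done.

```bash
mkdir -p pics; cat > h.py <<'E'
import numpy as np,cv2
from rig import r,capture
from scipy.spatial.transform import Rotation as Ro
def grab(n):
    s=r.read_state(); c=capture(n)
    if n=="wrist":
        T=np.eye(4);T[:3,:3]=Ro.from_quat(s["orientation"]).as_matrix();T[:3,3]=s["eef_pos"]
        M=T@np.array(c["mount"]); c["R"]=M[:3,:3].T; c["t"]=-M[:3,:3].T@M[:3,3]
    c["R"]=np.array(c["R"]);c["t"]=np.array(c["t"])
    return c
def rays(c,px):
    K=np.array([[c["fx"],0,c["cx"]],[0,c["fy"],c["cy"]],[0,0,1.]])
    return cv2.undistortPoints(np.array(px,float).reshape(-1,1,2),K,np.array([c["k1"],0,0,0,0.])).reshape(-1,2)
def cloud(c):
    h,w=c["range_z"].shape
    u,v=np.meshgrid(np.arange(w),np.arange(h))
    n=rays(c,np.stack([u,v],-1).reshape(-1,2)).reshape(h,w,2)
    z=c["range_z"][...,None]
    P=np.concatenate([n*z,z],-1)
    P=(P-c["t"])@c["R"]; P[c["range_z"]<=0]=np.nan
    return P
def onplane(c,px,z):
    n=rays(c,px);d=np.c_[n,np.ones(len(n))]@c["R"];o=-c["R"].T@c["t"]
    return o+d*((z-o[2])/d[:,2])[:,None]
E
python3 - <<'E'
from h import *
import pickle
for n in("scene","side","wrist"):
    c=grab(n);cv2.imwrite(f"pics/{n}0.png",c["image"]);pickle.dump(c,open(n+"0.pkl","wb"))
    print(n,-c["R"].T@c["t"],c["R"][2],c["fx"],c["k1"])
s=r.read_state();print(s["clock"],r.tip_reach,s["orientation"],s["eef_pos"],s["gripper_width"])
a=cv2.imread("pics/scene0.png");b=cv2.imread("pics/side0.png")
E
```

```text
scene [1.1844371  0.39496253 0.53680123] [-0.71302204 -0.43789963 -0.54757966] 390.7626359247559 -0.11597426967440394
side [0.20556451 0.3333402  0.63651012] [ 0.44781711 -0.42424093 -0.78707018] 368.7460704056438 -0.04037084107220934
wrist [0.2152255  0.59100719 0.3728478 ] [ 0.25279839 -0.127423   -0.95909142] 299.94903068862686 -0.08115979627525526
0.15 0.019 [ 2.29829899e-01  9.73230707e-01 -4.33654461e-04 -1.40488024e-04] [0.27945611 0.55875071 0.22483577] 0.08529450320230694
```

View pics/scene0.png

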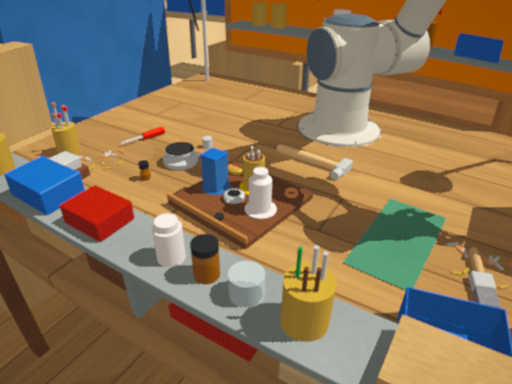

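View pics/side0.png

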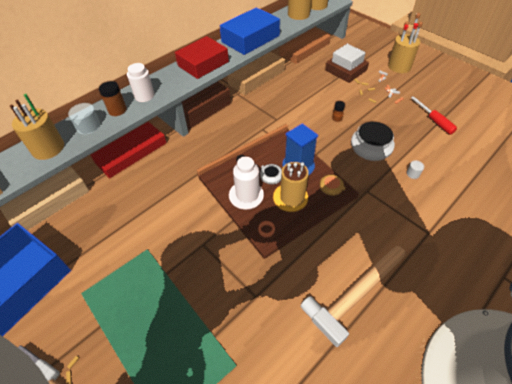

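Scene view: tray centred around (240,195), with tin (214,170), pot (254,170), bottle (260,190), silver case (233,197), brass case (291,193), mat (397,243) and block (180,153). The side view agrees: bottle (246,182), pot (293,183), tin (300,148), block (373,135), mat (150,310).

```bash
python3 - <<'E'
from h import *
import pickle
cs={n:pickle.load(open(n+"0.pkl","rb")) for n in("scene","side")}
def P(n,px,zs):
    print(n,[(p,np.round(onplane(cs[n],[p],z)[0],3).tolist()) for p,z in zip(px,zs)])
P("scene",[(404,202),(444,219),(345,264),(409,285),(180,149)],[.003]*4+[.045])
P("side",[(150,250),(83,294),(236,365),(376,134)],[.003]*3+[.045])
# cloud top-down render, 1 mm/px..  x .3-.8 up, y -.3..0.5
for n in cs:
    c=cs[n];p=cloud(c);ok=np.isfinite(p[...,2])&(p[...,2]<.2)&(p[...,2]>-.02)
    q=p[ok];col=c["image"][ok]
    for lo,hi,nm in((.075,.09,"85"),(.04,.05,"blk"),(.103,.125,"tops")):
        m=(q[:,2]>lo)&(q[:,2]<hi)&(q[:,0]>.35)&(q[:,0]<.9)&(abs(q[:,1])<.35); print(n,nm,m.sum())
    im=np.zeros((600,800,3),np.uint8)
    o=np.argsort(q[:,2]);q=q[o];col=col[o]
    # y left -> image left ; x up ; 1.25mm/px
    u=((.4-q[:,1])/.001).astype(int);v=((.85-q[:,0])/.001).astype(int)
    k=(u>=1)&(u<799)&(v>=1)&(v<599)
    for du in(0,1):
        for dv in(0,1): im[v[k]+dv,u[k]+du]=col[k]
    cv2.imwrite(f"pics/top_{n}.png",im)
E
```

```text
scene [((404, 202), [0.332, 0.304, 0.003]), ((444, 219), [0.352, 0.404, 0.003]), ((345, 264), [0.615, 0.257, 0.003]), ((409, 285), [0.605, 0.382, 0.003]), ((180, 149), [0.472, -0.282, 0.045])]
side [((150, 250), [0.605, 0.248, 0.003]), ((83, 294), [0.616, 0.387, 0.003]), ((236, 365), [0.334, 0.269, 0.003]), ((376, 134), [0.463, -0.287, 0.045])]
scene 85 372
scene blk 706
scene tops 7461
side 85 442
side blk 2323
side tops 7349
```

View pics/top_side.png

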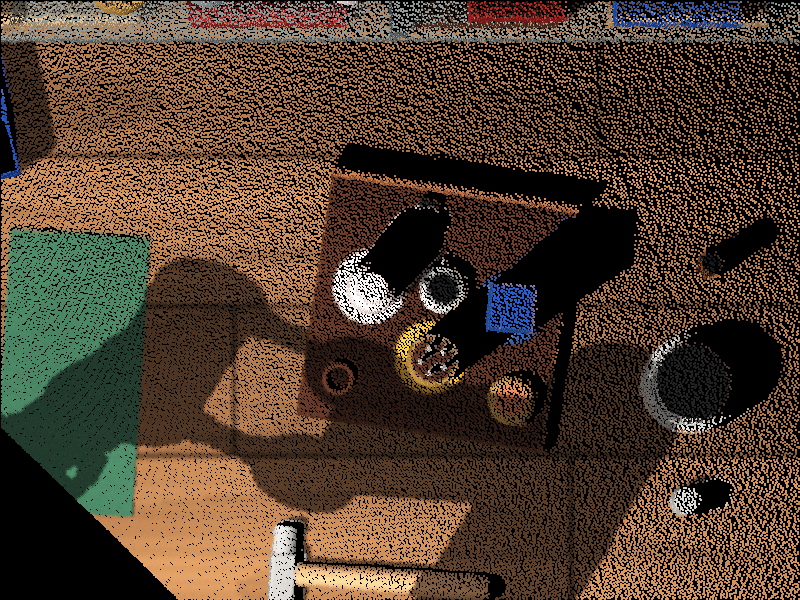

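View pics/top_scene.png

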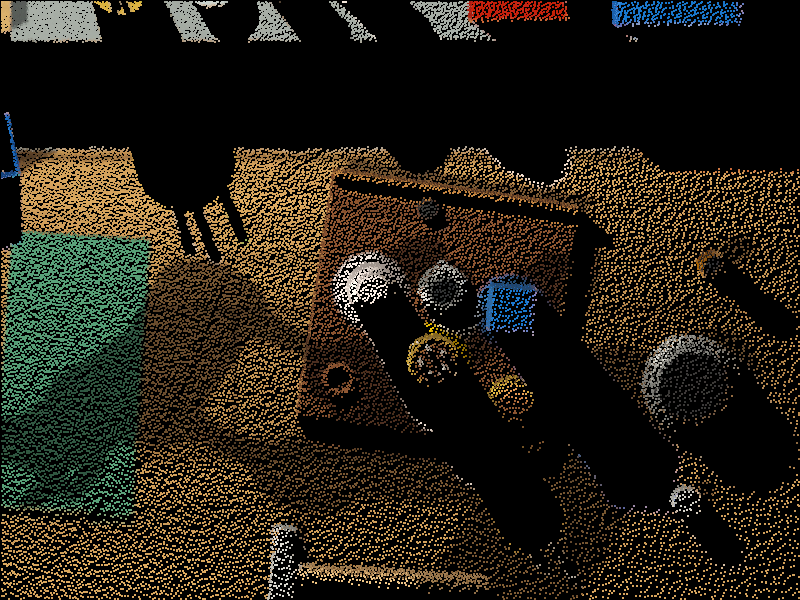

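Both top-down views (1 mm/px, x=.85−v, y=.4−u) agree: bottle (368,285), pot (434,357), tin (511,308), silver (441,288), brass (338,377), block (690,380). There are also two bystanders on the tray: a golden one (511,398) and a small dark knob (432,208). Next I'll fit precise positions.

```bash
python3 - <<'E'
from h import *
import pickle
from scipy.optimize import least_squares
A=[];C=[]
for n in("scene","side"):
    c=pickle.load(open(n+"0.pkl","rb"));p=cloud(c);ok=np.isfinite(p[...,2]);A.append(p[ok]);C.append(c["image"][ok].astype(int))
def sel(i,c0,rad,z0,z1):
    q=A[i];m=(np.hypot(*(q[:,:2]-c0).T)<rad)&(q[:,2]>z0)&(q[:,2]<z1);return q[m],C[i][m]
def fit(nm,c0,rad,z0,z1,R):
    for S in((0,),(1,),(0,1)):
        q=np.vstack([sel(i,c0,rad,z0,z1)[0] for i in S])
        f=least_squares(lambda x:np.hypot(q[:,0]-x[0],q[:,1]-x[1])-x[2],[*c0,R],loss="soft_l1",f_scale=.002)
        print(nm,S,len(q),np.round(f.x,4),"fixedR",np.round(least_squares(lambda x:np.hypot(q[:,0]-x[0],q[:,1]-x[1])-R,c0,loss="soft_l1",f_scale=.002).x,4))
fit("bottle",(.566,.033),.045,.035,.09,.025)
fit("pot",(.495,-.032),.045,.03,.094,.026)
fit("silver",(.561,-.042),.031,.0225,.0295,.025)
fit("brass",(.473,.062),.031,.0225,.0295,.025)
fit("blockside",(.47,-.292),.06,.01,.035,.045)
def tops(nm,c0,rad,z0,z1):
    for i in(0,1):
        q,_=sel(i,c0,rad,z0,z1);print(nm,i,len(q),"zpct",np.round(np.percentile(q[:,2],[5,50,90,99]),4),"xy box mid",np.round((q[:,:2].max(0)+q[:,:2].min(0))/2,4))
tops("bottlecap",(.566,.033),.03,.105,.13);tops("tin",(.543,-.112),.04,.1,.13);tops("blacktop",(.47,-.292),.045,.04,.06)
tops("silver",(.561,-.042),.02,.02,.05);tops("gold",(.452,-.111),.03,.022,.12);tops("tray",(.47,0),.03,.0,.05);tops("knob",(.642,-.032),.02,.022,.12);tops("amber",(.588,-.31),.03,.01,.12);tops("grey",(.352,-.285),.03,.01,.12);tops("mat",(.5,.33),.03,-.02,.05);tops("pot",(.495,-.032),.026,.07,.13)
q=np.vstack([sel(i,(.543,-.112),.04,.105,.13)[0] for i in(0,1)])
print("tin rect",cv2.minAreaRect((q[:,:2]*1000).astype(np.float32)))
for i in (0,1):
    q=sel(i,(.543,-.112),.04,.105,.13)[0];print(cv2.minAreaRect((q[:,:2]*1000).astype(np.float32)))
# coloured: mat, pads, black top
for i in(0,1):
    def col(f,z0,z1,c0,rad):
        q,c=sel(i,c0,rad,z0,z1);b,g,rr=c.T;return q[f(b,g,rr)]
    m=col(lambda b,g,rr:(g>1.3*rr)&(g>b*1.15),-.01,.015,(.48,.33),.2);print("mat",cv2.minAreaRect((m[:,:2]*1000).astype(np.float32)))
    for nm,f,c0 in(("white",lambda b,g,rr:(b>.75*rr),(.566,.033)),("yel",lambda b,g,rr:(g>.6*rr)&(b<.5*g)&(rr>90),(.495,-.032)),("blue",lambda b,g,rr:b>1.3*rr,(.543,-.112))):
        m=col(f,.0165,.025,c0,.05);
        if len(m)>5: print(nm,len(m),np.round(m.min(0),3),np.round(m.max(0),3),[np.round(v,1) for v in cv2.minEnclosingCircle((m[:,:2]*1000).astype(np.float32))])
    m=col(lambda b,g,rr:(b+g+rr)<200,.04,.055,(.47,-.29),.06);print("black",cv2.minEnclosingCircle((m[:,:2]*1000).astype(np.float32)))
E
```

```text
bottle (0,) 465 [0.5608 0.0277 0.0248] fixedR [0.5605 0.0276]
bottle (1,) 409 [0.5627 0.0278 0.0246] fixedR [0.5631 0.0275]
bottle (0, 1) 874 [0.5619 0.0283 0.0238] fixedR [0.5617 0.0271]
pot (0,) 237 [ 0.4888 -0.0333  0.0256] fixedR [ 0.4883 -0.0335]
pot (1,) 505 [ 0.4911 -0.0338  0.0261] fixedR [ 0.4911 -0.0337]
pot (0, 1) 742 [ 0.49   -0.0327  0.0248] fixedR [ 0.49  -0.034]
silver (0,) 67 [ 0.5601 -0.0437  0.0247] fixedR [ 0.5598 -0.0439]
silver (1,) 45 [ 0.5628 -0.0449  0.0256] fixedR [ 0.5625 -0.0442]
silver (0, 1) 112 [ 0.5613 -0.0432  0.0238] fixedR [ 0.5611 -0.0445]
brass (0,) 61 [0.472  0.0624 0.014 ] fixedR [0.4805 0.0463]
brass (1,) 111 [0.4715 0.0625 0.014 ] fixedR [0.4851 0.0757]
brass (0, 1) 172 [0.4717 0.0625 0.014 ] fixedR [0.4674 0.0443]
blockside (0,) 336 [ 0.4638 -0.2937  0.0434] fixedR [ 0.4623 -0.295 ]
blockside (1,) 458 [ 0.4685 -0.2941  0.0455] fixedR [ 0.4682 -0.2935]
blockside (0, 1) 794 [ 0.4661 -0.2921  0.043 ] fixedR [ 0.4661 -0.2941]
bottlecap 0 148 zpct [0.1069 0.116  0.1175 0.118 ] xy box mid [0.5632 0.0292]
bottlecap 1 222 zpct [0.1073 0.1174 0.1187 0.
[... 2070 characters left out ...]
1  0.017] [ 0.53  -0.024  0.023] [array([506.2, -48.1]), np.float64(32.5)]
blue 153 [ 0.509 -0.142  0.017] [ 0.576 -0.078  0.025] [array([ 541.4, -109.2]), np.float64(35.3)]
black ((468.6465759277344, -289.1336669921875), 37.95167541503906)
mat ((478.191162109375, 328.9791564941406), (139.12716674804688, 279.03033447265625), 86.16681671142578)
white 370 [ 0.527 -0.007  0.017] [0.606 0.067 0.025] [array([566.2,  31.5]), np.float64(40.0)]
yel 339 [ 0.457 -0.066  0.017] [0.531 0.006 0.025] [array([494. , -31.3]), np.float64(38.2)]
blue 73 [ 0.506 -0.139  0.017] [ 0.576 -0.084  0.025] [array([ 540.8, -107.7]), np.float64(36.1)]
black ((466.83221435546875, -289.7039794921875), 40.880401611328125)
```

```bash
python3 -m pendant '{"targets":[{"tx":0.0176,"ty":-0.049,"wz":0.032,"jaw":0.072},{"tx":0.0176,"ty":-0.049,"wz":0.032,"jaw":0.072},{"tx":0.0176,"ty":-0.049,"wz":0.032,"jaw":0.072},{"tx":0.0176,"ty":-0.049,"wz":0.032,"jaw":0.072},{"tx":0.0176,"ty":-0.049,"wz":0.032,"jaw":0.072},{"tx":0.0176,"ty":-0.049,"wz":0.032,"jaw":0.072},{"tx":0.0176,"ty":-0.049,"wz":0.032,"jaw":0.072},{"tx":0.0176,"ty":-0.049,"wz":0.032,"jaw":0.072},{"tx":0.0176,"ty":-0.049,"wz":0.032,"jaw":0.072},{"tx":0.0176,"ty":-0.049,"wz":0.032,"jaw":0.072},{"tx":0.0176,"ty":-0.049,"wz":0.032,"jaw":0.072},{"tx":0.0176,"ty":-0.049,"wz":0.032,"jaw":0.072}]}' 30
python3 - <<'E'
from h import *
import pickle
c=grab("wrist");s=r.read_state();print(s["eef_pos"],s["orientation"],s["gripper_width"],r.tip_reach)
p=cloud(c);pickle.dump(c,open("wrist1.pkl","wb"))
def box(nm,c0,rad,z0,z1):
    m=np.isfinite(p[...,2])&(np.hypot(p[...,0]-c0[0],p[...,1]-c0[1])<rad)&(p[...,2]>z0)&(p[...,2]<z1);q=p[m]
    if len(q)>5: print(nm,len(q),np.round(np.median(q[:,2]),4),[np.round(v,1) for v in cv2.minAreaRect((q[:,:2]*1000).astype(np.float32))],[np.round(v,1) for v in cv2.minEnclosingCircle((q[:,:2]*1000).astype(np.float32))])
box("tin",(.542,-.111),.045,.105,.125);box("cap",(.562,.028),.03,.112,.13);box("pot",(.491,-.033),.04,.08,.13);box("silver",(.561,-.043),.035,.024,.05)
cv2.imwrite("pics/w1.png",c["image"])
E
```

```text
[0.27948754 0.55879223 0.2248922 ] [ 2.29858239e-01  9.73224041e-01 -3.72033407e-04 -1.34331110e-04] 0.08544480253542844 0.019validation failed for argument at $.ta...
```

View pics/w1.png

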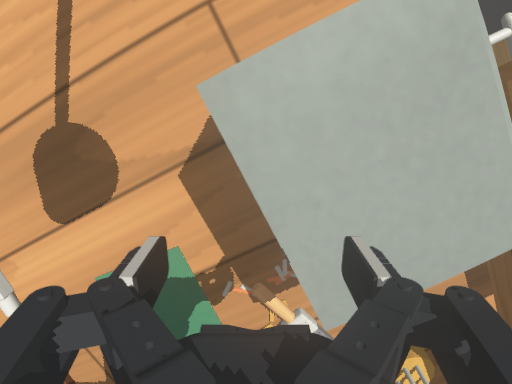

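The wrist view shows the fingers at (150,270) and (365,270) over the mat side, so the arm hasn't moved. The call was refused, probably because each row needs all seven keys.

```bash
python3 -m pendant '{"targets":[{"wx":0,"wy":0,"wz":0.032,"tx":0.0176,"ty":-0.049,"tz":0,"jaw":0.072},{"wx":0,"wy":0,"wz":0.032,"tx":0.0176,"ty":-0.049,"tz":0,"jaw":0.072},{"wx":0,"wy":0,"wz":0.032,"tx":0.0176,"ty":-0.049,"tz":0,"jaw":0.072},{"wx":0,"wy":0,"wz":0.032,"tx":0.0176,"ty":-0.049,"tz":0,"jaw":0.072},{"wx":0,"wy":0,"wz":0.032,"tx":0.0176,"ty":-0.049,"tz":0,"jaw":0.072},{"wx":0,"wy":0,"wz":0.032,"tx":0.0176,"ty":-0.049,"tz":0,"jaw":0.072},{"wx":0,"wy":0,"wz":0.032,"tx":0.0176,"ty":-0.049,"tz":0,"jaw":0.072},{"wx":0,"wy":0,"wz":0.032,"tx":0.0176,"ty":-0.049,"tz":0,"jaw":0.072},{"wx":0,"wy":0,"wz":0.032,"tx":0.0176,"ty":-0.049,"tz":0,"jaw":0.072},{"wx":0,"wy":0,"wz":0.032,"tx":0.0176,"ty":-0.049,"tz":0,"jaw":0.072},{"wx":0,"wy":0,"wz":0.032,"tx":0.0176,"ty":-0.049,"tz":0,"jaw":0.072},{"wx":0,"wy":0,"wz":0.032,"tx":0.0176,"ty":-0.049,"tz":0,"jaw":0.072}]}' 30
cat > w.py <<'E'
from h import *
import sys
c=grab("wrist");s=r.read_state();print(s["eef_pos"],s["orientation"],s["gripper_width"],s["contact_force"])
p=cloud(c)
def box(nm,c0,rad,z0,z1):
    m=np.isfinite(p[...,2])&(np.hypot(p[...,0]-c0[0],p[...,1]-c0[1])<rad)&(p[...,2]>z0)&(p[...,2]<z1);q=p[m]
    if len(q)>5: print(nm,len(q),np.round(np.median(q[:,2]),4),[np.round(v,1) for v in cv2.minAreaRect((q[:,:2]*1000).astype(np.float32))],[np.round(v,1) for v in cv2.minEnclosingCircle((q[:,:2]*1000).astype(np.float32))])
box("tin",(.542,-.111),.045,.105,.125);box("cap",(.562,.028),.03,.112,.13);box("pot",(.491,-.033),.04,.08,.13);box("silver",(.561,-.043),.035,.024,.05)
cv2.imwrite(f"pics/{sys.argv[1]}.png",c["image"])
E
python3 w.py w2
```

```text
clock: 1.7
eef_pos: [0.4911, -0.0308, 0.2254]
orientation: [0.039, 0.999, 0.0, 0.0]
contact_force: [0.4, 0.0, -0.1]
gripper_width: 0.072
gripper_force: 0.0
[ 0.49350423 -0.03565789  0.22544753] [ 0.0392882   0.99922676 -0.00109999  0.0010508 ] 0.07211057635491556 [ 3.05753148 -4.8585811  -0.03351915]
tin 1597 0.1112 [array([ 541.4, -112.1]), array([49. , 48.1]), np.float64(85.1)] [array([ 541.8, -112.1]), np.float64(33.1)]
cap 609 0.1173 [array([560.9,  22.4]), array([22.1, 31.5]), np.float64(83.3)] [array([561.8,  27.1]), np.float64(16.2)]
pot 2372 0.1 [array([490.2, -34.1]), array([50.9, 51.3]), np.float64(64.6)] [array([490.6, -34.2]), np.float64(26.1)]
silver 1149 0.0334 [array([561.2, -44.7]), array([48.7, 48.6]), np.float64(36.1)] [array([563.2, -44.9]), np.float64(26.3)]
```

View pics/w2.png

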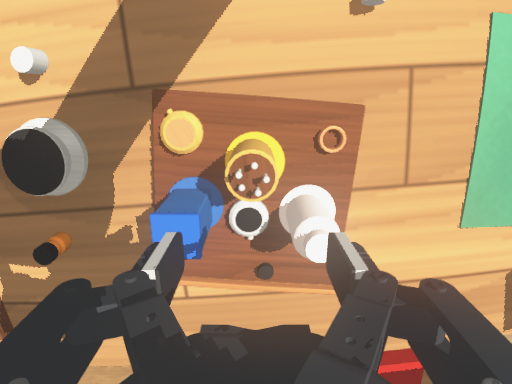

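Wrist view: the golden item at (181,132) with a crown is the brass case; the copper ring at (332,138) is a bystander. The silver crown at (251,238) points +x, so closing along y is clear. Pot (.4905,−.034), tin (.5415,−.112, yaw −4.9°) and silver (.561,−.0445) are confirmed from a second view.

```bash
python3 -m pendant '{"targets":[{"wx":0,"wy":0,"wz":0,"tx":0,"ty":-0.002,"tz":-0.02,"jaw":0.072},{"wx":0,"wy":0,"wz":0,"tx":0,"ty":-0.002,"tz":-0.02,"jaw":0.072},{"wx":0,"wy":0,"wz":0,"tx":0,"ty":0,"tz":-0.02,"jaw":0.072},{"wx":0,"wy":0,"wz":0,"tx":0,"ty":0,"tz":0,"jaw":0.072},{"wx":0,"wy":0,"wz":0,"tx":0,"ty":0,"tz":0,"jaw":0.072}]}' 30
```

```text
clock: 2.38
eef_pos: [0.4911, -0.033, 0.1659]
orientation: [0.04, 0.999, -0.0, 0.0]
contact_force: [0.2, -0.5, -0.1]
gripper_width: 0.0722
gripper_force: 0.0
```

```bash
python3 -m pendant '{"targets":[{"wx":0,"wy":0,"wz":0,"tx":0,"ty":-0.001,"tz":-0.025,"jaw":0.072},{"wx":0,"wy":0,"wz":0,"tx":0,"ty":0,"tz":-0.025,"jaw":0.072},{"wx":0,"wy":0,"wz":0,"tx":0,"ty":0,"tz":-0.02,"jaw":0.072},{"wx":0,"wy":0,"wz":0,"tx":0,"ty":0,"tz":-0.015,"jaw":0.072},{"wx":0,"wy":0,"wz":0,"tx":0,"ty":0,"tz":0,"jaw":0.072},{"wx":0,"wy":0,"wz":0,"tx":0,"ty":0,"tz":0,"jaw":0.045},{"wx":0,"wy":0,"wz":0,"tx":0,"ty":0,"tz":0,"jaw":0.045},{"wx":0,"wy":0,"wz":0,"tx":0,"ty":0,"tz":0,"jaw":0.045},{"wx":0,"wy":0,"wz":0,"tx":0,"ty":0,"tz":0,"jaw":0.045},{"wx":0,"wy":0,"wz":0,"tx":0,"ty":0,"tz":0,"jaw":0.045}]}' 30
```

```text
clock: 3.62
eef_pos: [0.4914, -0.0341, 0.0815]
orientation: [0.04, 0.999, -0.0, 0.001]
contact_force: [-0.9, 0.5, 8.2]
gripper_width: 0.0498
gripper_force: 29.6
```

```bash
python3 -m pendant '{"targets":[{"wx":0,"wy":0,"wz":0,"tx":0,"ty":0,"tz":0.01,"jaw":0.045},{"wx":0,"wy":0,"wz":0,"tx":0,"ty":0,"tz":0.02,"jaw":0.045},{"wx":0,"wy":0,"wz":0,"tx":0,"ty":0,"tz":0.03,"jaw":0.045},{"wx":0,"wy":0,"wz":0,"tx":0,"ty":0,"tz":0.03,"jaw":0.045},{"wx":0,"wy":0,"wz":0,"tx":0,"ty":0,"tz":0.03,"jaw":0.045},{"wx":0,"wy":0,"wz":0,"tx":0,"ty":0,"tz":0.02,"jaw":0.045},{"wx":0,"wy":0,"wz":0,"tx":0,"ty":0,"tz":0,"jaw":0.045}]}' 30
python3 -m pendant '{"targets":[{"wx":0,"wy":0,"wz":0,"tx":-0.005,"ty":0.019,"tz":0,"jaw":0.045},{"wx":0,"wy":0,"wz":0,"tx":-0.01,"ty":0.035,"tz":0,"jaw":0.045},{"wx":0,"wy":0,"wz":0,"tx":-0.01,"ty":0.04,"tz":0,"jaw":0.045},{"wx":0,"wy":0,"wz":0,"tx":-0.01,"ty":0.04,"tz":0,"jaw":0.045},{"wx":0,"wy":0,"wz":0,"tx":-0.01,"ty":0.04,"tz":0,"jaw":0.045},{"wx":0,"wy":0,"wz":0,"tx":-0.01,"ty":0.04,"tz":0,"jaw":0.045},{"wx":0,"wy":0,"wz":0,"tx":-0.01,"ty":0.04,"tz":0,"jaw":0.045},{"wx":0,"wy":0,"wz":0,"tx":-0.01,"ty":0.04,"tz":0,"jaw":0.045},{"wx":0,"wy":0,"wz":0,"tx":-0.01,"ty":0.035,"tz":0,"jaw":0.045},{"wx":0,"wy":0,"wz":0,"tx":-0.008,"ty":0.025,"tz":0,"jaw":0.045},{"wx":0,"wy":0,"wz":0,"tx":-0.005,"ty":0.015,"tz":0,"jaw":0.045},{"wx":0,"wy":0,"wz":0,"tx":0,"ty":0,"tz":0,"jaw":0.045}]}'
```

```text
clock: 4.5
eef_pos: [0.4915, -0.0341, 0.2221]
orientation: [0.04, 0.999, -0.0, 0.002]
contact_force: [-0.9, -0.1, -2.8]
gripper_width: 0.0494
gripper_force: 32.1
clock: 6.0
eef_pos: [0.3919, 0.3355, 0.2197]
orientation: [0.039, 0.999, -0.0, -0.0]
contact_force: [0.3, -0.5, -3.1]
gripper_width: 0.0495
gripper_force: 32.2
```

```bash
python3 -m pendant '{"targets":[{"wx":0,"wy":0,"wz":0,"tx":0,"ty":0,"tz":-0.015,"jaw":0.045},{"wx":0,"wy":0,"wz":0,"tx":0,"ty":0,"tz":-0.03,"jaw":0.045},{"wx":0,"wy":0,"wz":0,"tx":0,"ty":0,"tz":-0.03,"jaw":0.045},{"wx":0,"wy":0,"wz":0,"tx":0,"ty":0,"tz":-0.03,"jaw":0.045},{"wx":0,"wy":0,"wz":0,"tx":0,"ty":0,"tz":-0.025,"jaw":0.045},{"wx":0,"wy":0,"wz":0,"tx":0,"ty":0,"tz":-0.015,"jaw":0.045},{"wx":0,"wy":0,"wz":0,"tx":0,"ty":0,"tz":-0.006,"jaw":0.045},{"wx":0,"wy":0,"wz":0,"tx":0,"ty":0,"tz":-0.002,"jaw":0.045},{"wx":0,"wy":0,"wz":0,"tx":0,"ty":0,"tz":0,"jaw":0.045}]}'
```

```text
clock: 7.12
eef_pos: [0.3931, 0.3351, 0.0678]
orientation: [0.04, 0.999, 0.0, 0.0]
contact_force: [-1.0, 0.1, -2.3]
gripper_width: 0.0492
gripper_force: 32.2
```

```bash
python3 -m pendant '{"targets":[{"wx":0,"wy":0,"wz":0,"tx":0,"ty":0,"tz":-0.001,"jaw":0.045},{"wx":0,"wy":0,"wz":0,"tx":0,"ty":0,"tz":0,"jaw":0.045}]}'
```

```text
clock: 7.38
eef_pos: [0.3929, 0.3351, 0.0666]
orientation: [0.04, 0.999, 0.0, 0.0]
contact_force: [-0.5, 0.5, -2.2]
gripper_width: 0.0492
gripper_force: 32.2
```

```bash
python3 -m pendant '{"targets":[{"wx":0,"wy":0,"wz":0,"tx":0,"ty":0,"tz":-0.0015,"jaw":0.045},{"wx":0,"wy":0,"wz":0,"tx":0,"ty":0,"tz":-0.0005,"jaw":0.045},{"wx":0,"wy":0,"wz":0,"tx":0,"ty":0,"tz":0,"jaw":0.045}]}'
```

```text
clock: 7.75
eef_pos: [0.3929, 0.3351, 0.0646]
orientation: [0.04, 0.999, 0.0, 0.0]
contact_force: [-1.9, -0.9, 5.2]
gripper_width: 0.0494
gripper_force: 33.0
```

```bash
python3 -m pendant '{"targets":[{"wx":0,"wy":0,"wz":0,"tx":0,"ty":0,"tz":0,"jaw":0.072},{"wx":0,"wy":0,"wz":0,"tx":0,"ty":0,"tz":0,"jaw":0.072},{"wx":0,"wy":0,"wz":0,"tx":0,"ty":0,"tz":0,"jaw":0.072},{"wx":0,"wy":0,"wz":0,"tx":0,"ty":0,"tz":0.02,"jaw":0.072},{"wx":0,"wy":0,"wz":0,"tx":0,"ty":0,"tz":0.04,"jaw":0.072},{"wx":0,"wy":0,"wz":0,"tx":0,"ty":0,"tz":0.04,"jaw":0.072},{"wx":0,"wy":0,"wz":0,"tx":0,"ty":0,"tz":0.02,"jaw":0.072},{"wx":0,"wy":0,"wz":0,"tx":0,"ty":0,"tz":0,"jaw":0.072}]}'
python3 -m pendant '{"targets":[{"wx":0,"wy":0,"wz":0,"tx":0.01,"ty":-0.02,"tz":0,"jaw":0.072},{"wx":0,"wy":0,"wz":0,"tx":0.02,"ty":-0.037,"tz":0,"jaw":0.072},{"wx":0,"wy":0,"wz":0,"tx":0.02,"ty":-0.04,"tz":0,"jaw":0.072},{"wx":0,"wy":0,"wz":0,"tx":0.02,"ty":-0.04,"tz":0,"jaw":0.072},{"wx":0,"wy":0,"wz":0,"tx":0.02,"ty":-0.04,"tz":0,"jaw":0.072},{"wx":0,"wy":0,"wz":0,"tx":0.02,"ty":-0.04,"tz":0,"jaw":0.072},{"wx":0,"wy":0,"wz":0,"tx":0.02,"ty":-0.04,"tz":0,"jaw":0.072},{"wx":0,"wy":0,"wz":0,"tx":0.02,"ty":-0.03,"tz":0,"jaw":0.072},{"wx":0,"wy":0,"wz":0,"tx":0.019,"ty":-0.02,"tz":0,"jaw":0.072},{"wx":0,"wy":0,"wz":0,"tx":0,"ty":0,"tz":0,"jaw":0.072},{"wx":0,"wy":0,"wz":0,"tx":0,"ty":0,"tz":0,"jaw":0.072}]}'
```

```text
clock: 8.75
eef_pos: [0.3934, 0.3354, 0.1855]
orientation: [0.04, 0.999, 0.001, 0.001]
contact_force: [0.1, -0.4, -0.3]
gripper_width: 0.0721
gripper_force: 0.0
clock: 10.12
eef_pos: [0.5609, 0.0283, 0.1833]
orientation: [0.04, 0.999, 0.0, -0.001]
contact_force: [-0.8, 0.3, -1.2]
gripper_width: 0.0721
gripper_force: 0.0
```

Above the bottle. Descend to z = 0.075 and grip.

```bash
python3 -m pendant '{"targets":[{"wx":0,"wy":0,"wz":0,"tx":0.001,"ty":-0.001,"tz":-0.02,"jaw":0.072},{"wx":0,"wy":0,"wz":0,"tx":0,"ty":0,"tz":-0.03,"jaw":0.072},{"wx":0,"wy":0,"wz":0,"tx":0,"ty":0,"tz":-0.03,"jaw":0.072},{"wx":0,"wy":0,"wz":0,"tx":0,"ty":0,"tz":-0.02,"jaw":0.072},{"wx":0,"wy":0,"wz":0,"tx":0,"ty":0,"tz":-0.008,"jaw":0.072},{"wx":0,"wy":0,"wz":0,"tx":0,"ty":0,"tz":0,"jaw":0.072},{"wx":0,"wy":0,"wz":0,"tx":0,"ty":0,"tz":0,"jaw":0.043},{"wx":0,"wy":0,"wz":0,"tx":0,"ty":0,"tz":0,"jaw":0.043},{"wx":0,"wy":0,"wz":0,"tx":0,"ty":0,"tz":0,"jaw":0.043},{"wx":0,"wy":0,"wz":0,"tx":0,"ty":0,"tz":0,"jaw":0.043},{"wx":0,"wy":0,"wz":0,"tx":0,"ty":0,"tz":0,"jaw":0.043}]}' 25
python3 -m pendant '{"targets":[{"wx":0,"wy":0,"wz":0,"tx":0,"ty":0,"tz":0.01,"jaw":0.043},{"wx":0,"wy":0,"wz":0,"tx":0,"ty":0,"tz":0.02,"jaw":0.043},{"wx":0,"wy":0,"wz":0,"tx":0,"ty":0,"tz":0.03,"jaw":0.043},{"wx":0,"wy":0,"wz":0,"tx":0,"ty":0,"tz":0.03,"jaw":0.043},{"wx":0,"wy":0,"wz":0,"tx":0,"ty":0,"tz":0.02,"jaw":0.043},{"wx":0,"wy":0,"wz":0,"tx":0,"ty":0,"tz":0,"jaw":0.043}]}' 25
```

```text
clock: 11.5
eef_pos: [0.5633, 0.0271, 0.0774]
orientation: [0.04, 0.999, 0.0, 0.001]
contact_force: [-2.3, 1.4, 7.6]
gripper_width: 0.0481
gripper_force: 24.8
clock: 12.25
eef_pos: [0.5636, 0.0269, 0.1882]
orientation: [0.04, 0.999, -0.0, 0.002]
contact_force: [-0.2, 0.1, -2.1]
gripper_width: 0.0487
gripper_force: 26.5
```

```bash
python3 -m pendant '{"targets":[{"wx":0,"wy":0,"wz":0,"tx":0,"ty":0.015,"tz":0,"jaw":0.043},{"wx":0,"wy":0,"wz":0,"tx":0,"ty":0.03,"tz":0,"jaw":0.043},{"wx":0,"wy":0,"wz":0,"tx":0,"ty":0.04,"tz":0,"jaw":0.043},{"wx":0,"wy":0,"wz":0,"tx":0,"ty":0.04,"tz":0,"jaw":0.043},{"wx":0,"wy":0,"wz":0,"tx":0,"ty":0.04,"tz":0,"jaw":0.043},{"wx":0,"wy":0,"wz":0,"tx":0,"ty":0.04,"tz":0,"jaw":0.043},{"wx":0,"wy":0,"wz":0,"tx":0,"ty":0.04,"tz":0,"jaw":0.043},{"wx":0,"wy":0,"wz":0,"tx":0,"ty":0.03,"tz":0,"jaw":0.043},{"wx":0,"wy":0,"wz":0,"tx":0,"ty":0.021,"tz":0,"jaw":0.043},{"wx":0,"wy":0,"wz":0,"tx":0,"ty":0,"tz":0,"jaw":0.043}]}'
python3 -m pendant '{"targets":[{"wx":0,"wy":0,"wz":0,"tx":0,"ty":0,"tz":-0.02,"jaw":0.043},{"wx":0,"wy":0,"wz":0,"tx":0,"ty":0,"tz":-0.03,"jaw":0.043},{"wx":0,"wy":0,"wz":0,"tx":0,"ty":0,"tz":-0.03,"jaw":0.043},{"wx":0,"wy":0,"wz":0,"tx":0,"ty":0,"tz":-0.025,"jaw":0.043},{"wx":0,"wy":0,"wz":0,"tx":0,"ty":0,"tz":-0.014,"jaw":0.043},{"wx":0,"wy":0,"wz":0,"tx":0,"ty":0,"tz":-0.005,"jaw":0.043},{"wx":0,"wy":0,"wz":0,"tx":0,"ty":0,"tz":0,"jaw":0.043},{"wx":0,"wy":0,"wz":0,"tx":0,"ty":0,"tz":0,"jaw":0.043}]}'
```

```text
clock: 13.5
eef_pos: [0.5621, 0.3243, 0.1854]
orientation: [0.039, 0.999, -0.0, -0.0]
contact_force: [0.3, -1.3, -0.9]
gripper_width: 0.0487
gripper_force: 26.5
clock: 14.5
eef_pos: [0.5633, 0.3232, 0.0632]
orientation: [0.04, 0.999, 0.0, 0.001]
contact_force: [0.7, 0.4, -2.4]
gripper_width: 0.0481
gripper_force: 26.5
```

```bash
python3 -m pendant '{"targets":[{"wx":0,"wy":0,"wz":0,"tx":0,"ty":0,"tz":-0.0015,"jaw":0.043},{"wx":0,"wy":0,"wz":0,"tx":0,"ty":0,"tz":-0.001,"jaw":0.043},{"wx":0,"wy":0,"wz":0,"tx":0,"ty":0,"tz":0,"jaw":0.043}]}'
```

```text
clock: 14.88
eef_pos: [0.563, 0.3231, 0.0604]
orientation: [0.04, 0.999, 0.0, 0.0]
contact_force: [-1.1, -0.2, 6.4]
gripper_width: 0.048
gripper_force: 27.2
```

```bash
python3 -m pendant '{"targets":[{"wx":0,"wy":0,"wz":0,"tx":0,"ty":0,"tz":0,"jaw":0.072},{"wx":0,"wy":0,"wz":0,"tx":0,"ty":0,"tz":0,"jaw":0.072},{"wx":0,"wy":0,"wz":0,"tx":0,"ty":0,"tz":0,"jaw":0.072},{"wx":0,"wy":0,"wz":0,"tx":0,"ty":0,"tz":0.02,"jaw":0.072},{"wx":0,"wy":0,"wz":0,"tx":0,"ty":0,"tz":0.04,"jaw":0.072},{"wx":0,"wy":0,"wz":0,"tx":0,"ty":0,"tz":0.04,"jaw":0.072},{"wx":0,"wy":0,"wz":0,"tx":0,"ty":0,"tz":0.02,"jaw":0.072},{"wx":0,"wy":0,"wz":0,"tx":0,"ty":0,"tz":0,"jaw":0.072}]}'
python3 -m pendant '{"targets":[{"wx":0,"wy":0,"wz":0,"tx":-0.002,"ty":-0.02,"tz":0,"jaw":0.072},{"wx":0,"wy":0,"wz":0,"tx":-0.002,"ty":-0.04,"tz":0,"jaw":0.072},{"wx":0,"wy":0,"wz":0,"tx":-0.002,"ty":-0.04,"tz":0,"jaw":0.072},{"wx":0,"wy":0,"wz":0,"tx":-0.002,"ty":-0.04,"tz":0,"jaw":0.072},{"wx":0,"wy":0,"wz":0,"tx":-0.002,"ty":-0.04,"tz":0,"jaw":0.072},{"wx":0,"wy":0,"wz":0,"tx":-0.002,"ty":-0.04,"tz":0,"jaw":0.072},{"wx":0,"wy":0,"wz":0,"tx":-0.002,"ty":-0.04,"tz":0,"jaw":0.072},{"wx":0,"wy":0,"wz":0,"tx":-0.002,"ty":-0.04,"tz":0,"jaw":0.072},{"wx":0,"wy":0,"wz":0,"tx":-0.002,"ty":-0.04,"tz":0,"jaw":0.072},{"wx":0,"wy":0,"wz":0,"tx":-0.002,"ty":-0.04,"tz":0,"jaw":0.072},{"wx":0,"wy":0,"wz":0,"tx":-0.002,"ty":-0.035,"tz":0,"jaw":0.072},{"wx":0,"wy":0,"wz":0,"tx":0,"ty":-0.0195,"tz":0,"jaw":0.072}]}'
python3 -m pendant '{"targets":[{"wx":0,"wy":0,"wz":0,"tx":0,"ty":0,"tz":0,"jaw":0.072},{"wx":0,"wy":0,"wz":0,"tx":0,"ty":0,"tz":0,"jaw":0.072},{"wx":0,"wy":0,"wz":0,"tx":0,"ty":0,"tz":0,"jaw":0.072}]}'
python3 - <<'E'
from h import *
p=cloud(grab("side"));
for n,c0 in(("bottle",(.563,.323)),("pot",(.393,.335))):
    m=np.isfinite(p[...,2])&(np.hypot(p[...,0]-c0[0],p[...,1]-c0[1])<.05)&(p[...,2]>.02);q=p[m];print(n,len(q),np.percentile(q[:,2],[50,99]),q.min(0),q.max(0))
E
```

```text
clock: 15.88
eef_pos: [0.5635, 0.3233, 0.1813]
orientation: [0.04, 0.999, 0.001, 0.001]
contact_force: [0.2, -0.2, -1.2]
gripper_width: 0.0719
gripper_force: 0.0
clock: 17.38
eef_pos: [0.5394, -0.1134, 0.1787]
orientation: [0.041, 0.999, 0.0, -0.001]
contact_force: [0.2, 0.2, 0.1]
gripper_width: 0.0718
gripper_force: 0.0
clock: 17.75
eef_pos: [0.5407, -0.1106, 0.1797]
orientation: [0.039, 0.999, 0.0, -0.0]
contact_force: [0.8, -0.2, 0.2]
gripper_width: 0.0719
gripper_force: 0.0
bottle 1205 [0.08019155 0.10203806] [0.53557727 0.29976533 0.02000973] [0.58060515 0.34913456 0.10309162]
pot 1466 [0.08272199 0.10302409] [0.36503058 0.31078022 0.02017673] [0.41660651 0.36235773 0.10536518]
```

```bash
python3 -m pendant '{"targets":[{"wx":0,"wy":0,"wz":0,"tx":0.001,"ty":-0.001,"tz":-0.02,"jaw":0.072},{"wx":0,"wy":0,"wz":0,"tx":0,"ty":0,"tz":-0.03,"jaw":0.072},{"wx":0,"wy":0,"wz":0,"tx":0,"ty":0,"tz":-0.025,"jaw":0.072},{"wx":0,"wy":0,"wz":0,"tx":0,"ty":0,"tz":-0.017,"jaw":0.072},{"wx":0,"wy":0,"wz":0,"tx":0,"ty":0,"tz":-0.008,"jaw":0.072},{"wx":0,"wy":0,"wz":0,"tx":0,"ty":0,"tz":0,"jaw":0.072},{"wx":0,"wy":0,"wz":0,"tx":0,"ty":0,"tz":0,"jaw":0.04},{"wx":0,"wy":0,"wz":0,"tx":0,"ty":0,"tz":0,"jaw":0.04},{"wx":0,"wy":0,"wz":0,"tx":0,"ty":0,"tz":0,"jaw":0.04},{"wx":0,"wy":0,"wz":0,"tx":0,"ty":0,"tz":0,"jaw":0.04},{"wx":0,"wy":0,"wz":0,"tx":0,"ty":0,"tz":0,"jaw":0.04},{"wx":0,"wy":0,"wz":0,"tx":0,"ty":0,"tz":0,"jaw":0.04}]}' 30
python3 -m pendant '{"targets":[{"wx":0,"wy":0,"wz":0,"tx":0,"ty":0,"tz":0.01,"jaw":0.04},{"wx":0,"wy":0,"wz":0,"tx":0,"ty":0,"tz":0.02,"jaw":0.04},{"wx":0,"wy":0,"wz":0,"tx":0,"ty":0,"tz":0.03,"jaw":0.04},{"wx":0,"wy":0,"wz":0,"tx":0,"ty":0,"tz":0.03,"jaw":0.04},{"wx":0,"wy":0,"wz":0,"tx":0,"ty":0,"tz":0.03,"jaw":0.04},{"wx":0,"wy":0,"wz":0,"tx":0,"ty":0,"tz":0.02,"jaw":0.04},{"wx":0,"wy":0,"wz":0,"tx":0,"ty":0,"tz":0,"jaw":0.04}]}' 30
```

```text
clock: 19.3
eef_pos: [0.5423, -0.1126, 0.0806]
orientation: [0.04, 0.999, -0.0, 0.001]
contact_force: [-0.3, 1.8, 7.3]
gripper_width: 0.0476
gripper_force: 30.8
clock: 20.18
eef_pos: [0.5424, -0.1128, 0.2215]
orientation: [0.04, 0.999, -0.0, 0.002]
contact_force: [-0.2, 0.1, -2.1]
gripper_width: 0.0474
gripper_force: 31.7
```

```bash
python3 -m pendant '{"targets":[{"wx":0,"wy":0,"wz":0,"tx":-0.004,"ty":0.022,"tz":0,"jaw":0.04},{"wx":0,"wy":0,"wz":0,"tx":-0.006,"ty":0.04,"tz":0,"jaw":0.04},{"wx":0,"wy":0,"wz":0,"tx":-0.006,"ty":0.04,"tz":0,"jaw":0.04},{"wx":0,"wy":0,"wz":0,"tx":-0.006,"ty":0.04,"tz":0,"jaw":0.04},{"wx":0,"wy":0,"wz":0,"tx":-0.006,"ty":0.04,"tz":0,"jaw":0.04},{"wx":0,"wy":0,"wz":0,"tx":-0.006,"ty":0.04,"tz":0,"jaw":0.04},{"wx":0,"wy":0,"wz":0,"tx":-0.006,"ty":0.04,"tz":0,"jaw":0.04},{"wx":0,"wy":0,"wz":0,"tx":-0.006,"ty":0.04,"tz":0,"jaw":0.04},{"wx":0,"wy":0,"wz":0,"tx":-0.006,"ty":0.04,"tz":0,"jaw":0.04},{"wx":0,"wy":0,"wz":0,"tx":-0.006,"ty":0.04,"tz":0,"jaw":0.04},{"wx":0,"wy":0,"wz":0,"tx":-0.004,"ty":0.04,"tz":0,"jaw":0.04},{"wx":0,"wy":0,"wz":0,"tx":-0.002,"ty":0.02,"tz":0,"jaw":0.04}]}'
python3 -m pendant '{"targets":[{"wx":0,"wy":0,"wz":0,"tx":0,"ty":0,"tz":0,"jaw":0.04},{"wx":0,"wy":0,"wz":0,"tx":0,"ty":0,"tz":0,"jaw":0.04},{"wx":0,"wy":0,"wz":0,"tx":0,"ty":0,"tz":-0.02,"jaw":0.04},{"wx":0,"wy":0,"wz":0,"tx":0,"ty":0,"tz":-0.03,"jaw":0.04},{"wx":0,"wy":0,"wz":0,"tx":0,"ty":0,"tz":-0.03,"jaw":0.04},{"wx":0,"wy":0,"wz":0,"tx":0,"ty":0,"tz":-0.03,"jaw":0.04},{"wx":0,"wy":0,"wz":0,"tx":0,"ty":0,"tz":-0.025,"jaw":0.04},{"wx":0,"wy":0,"wz":0,"tx":0,"ty":0,"tz":-0.014,"jaw":0.04},{"wx":0,"wy":0,"wz":0,"tx":0,"ty":0,"tz":-0.006,"jaw":0.04},{"wx":0,"wy":0,"wz":0,"tx":0,"ty":0,"tz":0,"jaw":0.04},{"wx":0,"wy":0,"wz":0,"tx":0,"ty":0,"tz":0,"jaw":0.04}]}'
```

```text
clock: 21.68
eef_pos: [0.4762, 0.3314, 0.2187]
orientation: [0.039, 0.999, -0.0, -0.001]
contact_force: [0.4, -0.6, -2.1]
gripper_width: 0.0475
gripper_force: 31.8
clock: 23.05
eef_pos: [0.4783, 0.3297, 0.0656]
orientation: [0.04, 0.999, 0.0, 0.001]
contact_force: [-0.2, 0.1, -1.6]
gripper_width: 0.0474
gripper_force: 31.8
```

```bash
python3 -m pendant '{"targets":[{"wx":0,"wy":0,"wz":0,"tx":0,"ty":0,"tz":-0.001,"jaw":0.04},{"wx":0,"wy":0,"wz":0,"tx":0,"ty":0,"tz":-0.001,"jaw":0.04},{"wx":0,"wy":0,"wz":0,"tx":0,"ty":0,"tz":0,"jaw":0.04}]}'
```

```text
clock: 23.42
eef_pos: [0.4781, 0.3298, 0.0636]
orientation: [0.04, 0.999, 0.0, 0.001]
contact_force: [-2.1, -0.6, 10.6]
gripper_width: 0.0471
gripper_force: 32.9
```

```bash
python3 -m pendant '{"targets":[{"wx":0,"wy":0,"wz":0,"tx":0,"ty":0,"tz":0,"jaw":0.072},{"wx":0,"wy":0,"wz":0,"tx":0,"ty":0,"tz":0,"jaw":0.072},{"wx":0,"wy":0,"wz":0,"tx":0,"ty":0,"tz":0,"jaw":0.072},{"wx":0,"wy":0,"wz":0,"tx":0,"ty":0,"tz":0.02,"jaw":0.072},{"wx":0,"wy":0,"wz":0,"tx":0,"ty":0,"tz":0.04,"jaw":0.072},{"wx":0,"wy":0,"wz":0,"tx":0,"ty":0,"tz":0.05,"jaw":0.072},{"wx":0,"wy":0,"wz":0,"tx":0,"ty":0,"tz":0.04,"jaw":0.072},{"wx":0,"wy":0,"wz":0,"tx":0,"ty":0,"tz":0.01,"jaw":0.072}]}'
python3 -m pendant '{"targets":[{"wx":0,"wy":0,"wz":0,"tx":0.001,"ty":-0.02,"tz":0,"jaw":0.068},{"wx":0,"wy":0,"wz":0,"tx":0.001,"ty":-0.04,"tz":0,"jaw":0.068},{"wx":0,"wy":0,"wz":0,"tx":0.001,"ty":-0.04,"tz":0,"jaw":0.068},{"wx":0,"wy":0,"wz":0,"tx":0.001,"ty":-0.04,"tz":0,"jaw":0.068},{"wx":0,"wy":0,"wz":0,"tx":0.001,"ty":-0.04,"tz":0,"jaw":0.068},{"wx":0,"wy":0,"wz":0,"tx":0.001,"ty":-0.04,"tz":0,"jaw":0.068},{"wx":0,"wy":0,"wz":0,"tx":0.001,"ty":-0.04,"tz":0,"jaw":0.068},{"wx":0,"wy":0,"wz":0,"tx":0.001,"ty":-0.04,"tz":0,"jaw":0.068},{"wx":0,"wy":0,"wz":0,"tx":0.001,"ty":-0.04,"tz":0,"jaw":0.068},{"wx":0,"wy":0,"wz":0,"tx":0.001,"ty":-0.03,"tz":0,"jaw":0.068},{"wx":0,"wy":0,"wz":0,"tx":0,"ty":0,"tz":0,"jaw":0.068},{"wx":0,"wy":0,"wz":0,"tx":0,"ty":0,"tz":0,"jaw":0.068}]}'
cat > pads.py <<'E'
from h import *
import sys,pickle
for n in("wrist","side"):
    c=grab(n);pickle.dump(c,open(n+"_pads.pkl","wb"));p=cloud(c);im=c["image"].astype(int);b,g,rr=im[...,0],im[...,1],im[...,2]
    for nm,f,c0,z in(("white",(b>.75*rr),(.563,.031),.02),("yel",(g>.55*rr)&(b<.5*g),(.494,-.031),.02),("blue",b>1.3*rr,(.541,-.11),.02),("black",(b+g+rr<160),(.467,-.29),.045)):
        m=np.isfinite(p[...,2])&(np.hypot(p[...,0]-c0[0],p[...,1]-c0[1])<.055)&(abs(p[...,2]-z)<.006)&f
        m=cv2.morphologyEx(m.astype(np.uint8),cv2.MORPH_OPEN,np.ones((3,3)))
        k,l,st,_=cv2.connectedComponentsWithStats(m)
        if k<2: continue
        i=1+np.argmax(st[1:,4]);v,u=np.nonzero(l==i);q=onplane(c,np.c_[u,v],z)
        zz=p[...,2][l==i]
        hull=cv2.convexHull((q[:,:2]*1000).astype(np.float32));e=cv2.minEnclosingCircle(hull);mr=cv2.minAreaRect(hull)
        print(n,nm,len(q),"z",np.round(np.median(zz),4),"mean",np.round(q.mean(0)[:2],4),"circ",np.round(e[0],1),round(e[1],1),"rect",np.round(mr[0],1),np.round(mr[1],1))
E
python3 w.py w3; python3 pads.py
```

```text
clock: 24.42
eef_pos: [0.4787, 0.33, 0.2254]
orientation: [0.04, 0.999, 0.001, 0.002]
contact_force: [-0.0, -0.4, -0.0]
gripper_width: 0.0721
gripper_force: 0.0
clock: 25.92
eef_pos: [0.4868, -0.0406, 0.2218]
orientation: [0.04, 0.999, 0.0, -0.001]
contact_force: [-0.2, 0.1, 0.2]
gripper_width: 0.0677
gripper_force: 0.0
[ 0.4870636  -0.04018773  0.22210009] [ 3.98568473e-02  9.99205135e-01  1.73401961e-04 -7.07095221e-04] 0.06815353408203968 [-0.59272723  0.20291522  0.00636209]
silver 1202 0.0333 [array([560.6, -44.9]), array([48. , 48.7]), np.float64(39.2)] [array([563. , -44.4]), np.float64(26.4)]
wrist white 2345 z 0.0194 mean [0.561  0.0292] circ [562.6  29.4] 36.6 rect [561.7  29.1] [70.7 72. ]
wrist yel 2812 z 0.0196 mean [ 0.492  -0.0315] circ [492.8 -31.6] 36.4 rect [492.5 -31.7] [71.9 70.7]
wrist blue 2402 z 0.0194 mean [ 0.5406 -0.1103] circ [ 541.3 -110.6] 36.0 rect [ 541.6 -110.8] [70.5 70.7]
wrist black 3015 z 0.0443 mean [ 0.468  -0.2898] circ [ 466.8 -291. ] 40.1 rect [ 469.1 -290.4] [72.6 80.1]
side white 781 z 0.0199 mean [0.5622 0.0321] circ [563.   31.6] 37.4 rect [563.   31.1] [71.9 71. ]
side yel 838 z 0.02 mean [ 0.4925 -0.0291] circ [493.5 -29.9] 38.7 rect [492.4 -30.3] [73.3 72.7]
side blue 623 z 0.0199 mean [ 0.5411 -0.1078] circ [ 541.2 -108.6] 37.1 rect [ 539.9 -108.4] [69.8 71.5]
side black 652 z 0.0438 mean [ 0.4664 -0.2884] circ [ 467.2 -289.2] 40.5 rect [ 465.6 -288.7] [78.2 76.3]
```

View pics/w3.png

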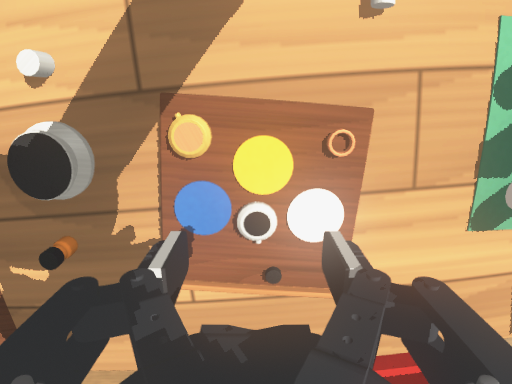

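The tray is clear: pads yellow (263,165), blue (203,208), white (315,215); silver case (257,222) with its crown at (259,241), pointing +x. Next I'll check the fingertip height in the wrist depth before going low.

```bash
python3 -m pendant '{"targets":[{"wx":0,"wy":0,"wz":0,"tx":0.02,"ty":-0.002,"tz":-0.01,"jaw":0.06},{"wx":0,"wy":0,"wz":0,"tx":0.03,"ty":-0.002,"tz":-0.03,"jaw":0.06},{"wx":0,"wy":0,"wz":0,"tx":0.02,"ty":0,"tz":-0.03,"jaw":0.06},{"wx":0,"wy":0,"wz":0,"tx":0.004,"ty":0,"tz":-0.03,"jaw":0.06},{"wx":0,"wy":0,"wz":0,"tx":0,"ty":0,"tz":-0.03,"jaw":0.06},{"wx":0,"wy":0,"wz":0,"tx":0,"ty":0,"tz":-0.015,"jaw":0.06},{"wx":0,"wy":0,"wz":0,"tx":0,"ty":0,"tz":0,"jaw":0.06},{"wx":0,"wy":0,"wz":0,"tx":0,"ty":0,"tz":0,"jaw":0.06}]}' 20
python3 - <<'E'
from h import *
s=r.read_state();c=grab("wrist");p=cloud(c);e=np.array(s["eef_pos"]);print(e,s["gripper_width"])
T=Ro.from_quat(s["orientation"]).as_matrix();q=(p-e)@T
for sg in(1,-1):
    m=np.isfinite(q[...,2])&(q[...,1]*sg>.026)&(q[...,1]*sg<.055)&(abs(q[...,0])<.02)&(q[...,2]<.026)&(q[...,2]>-.03)
    k=q[m];print(sg,len(k),"tool z max",np.percentile(k[:,2],[50,90,98,99.5]),"inner y",np.percentile(abs(k[:,1]),[1,5]),"x",k[:,0].min(),k[:,0].max())
m=np.isfinite(p[...,2])&(np.hypot(p[...,0]-.561,p[...,1]+.0445)<.035)&(p[...,2]>.024)&(p[...,2]<.05)
k=p[m];print("silver",len(k),np.median(k[:,2]),cv2.minAreaRect((k[:,:2]*1000).astype(np.float32)))
cv2.imwrite("pics/w4.png",c["image"])
E
```

```text
clock: 27.08
eef_pos: [0.5624, -0.0445, 0.0788]
orientation: [0.04, 0.999, -0.0, 0.001]
contact_force: [1.3, -0.1, 0.2]
gripper_width: 0.06
gripper_force: 0.0
[ 0.56238544 -0.04449241  0.0787925 ] 0.060030969421109207
1 700 tool z max [-0.02221474 -0.01478105 -0.01171853 -0.01025322] inner y [0.02970651 0.02985753] x -0.011458624766915733 0.011606085410766595
-1 724 tool z max [-0.0226168  -0.01477949 -0.01145997 -0.01097503] inner y [0.02966984 0.02974967] x -0.011265024443731918 0.011698118464590929
silver 3773 0.03348291722393944 ((561.404296875, -44.525634765625), (49.063045501708984, 49.55000305175781), 49.45513153076172)
```

View pics/w4.png

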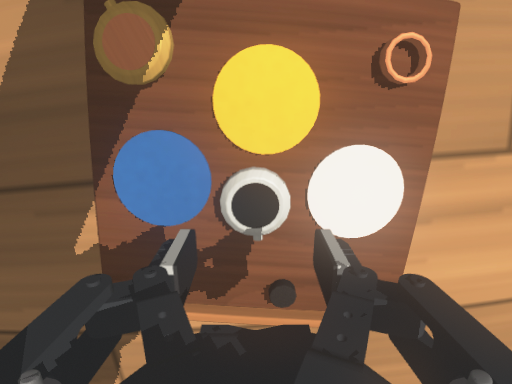

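```bash
python3 - <<'E'
from h import *
s=r.read_state();c=grab("wrist");T=Ro.from_quat(s["orientation"]).as_matrix();e=np.array(s["eef_pos"])
K=np.array([[c["fx"],0,c["cx"]],[0,c["fy"],c["cy"]],[0,0,1.]])
for x in(-.011,.011):
    for z in(-.02,-.01,0,.01,.019):
        w=e+T@np.array([[x,-.03,z],[x,.03,z]][0]);X=c["R"]@w+c["t"]
        u=cv2.projectPoints(X[None],np.zeros(3),np.zeros(3),K,np.array([c["k1"],0,0,0,0.]))[0].ravel();print(x,z,np.round(u),round(X[2],3))
p=cloud(c);Q=(p-e)@T
for v in range(226,262,4): print(v,np.round(Q[v,189],3),np.round(Q[v,182],3))
E
```

```text
-0.011 -0.02 [194. 274.] 0.146
-0.011 -0.01 [198. 263.] 0.156
-0.011 0 [201. 254.] 0.165
-0.011 0.01 [204. 245.] 0.175
-0.011 0.019 [206. 238.] 0.184
0.011 -0.02 [191. 233.] 0.14
0.011 -0.01 [195. 225.] 0.15
0.011 0 [199. 217.] 0.159
0.011 0.01 [202. 210.] 0.169
0.011 0.019 [204. 205.] 0.177
226 [-0.022 -0.05   0.062] [-0.021 -0.055  0.061]
230 [ 0.011 -0.032 -0.017] [ 0.011 -0.035 -0.016]
234 [ 0.011 -0.031 -0.021] [ 0.011 -0.034 -0.021]
238 [ 0.011 -0.03  -0.025] [ 0.01  -0.033 -0.024]
242 [ 0.009 -0.03  -0.026] [ 0.01  -0.032 -0.028]
246 [ 0.007 -0.03  -0.025] [ 0.011 -0.031 -0.033]
250 [ 0.006 -0.03  -0.027] [ 0.011 -0.031 -0.036]
254 [ 0.004 -0.03  -0.026] [ 0.01  -0.03  -0.038]
258 [ 0.002 -0.03  -0.027] [ 0.008 -0.03  -0.038]
```

The wrist view shows the case (255,202) centred between fingertips (187,229) and (322,229). The depth puts the tips higher than the text says, so I'll lower part way and check with the fixed cameras.

```bash
python3 -m pendant '{"targets":[{"wx":0,"wy":0,"wz":0,"tx":-0.001,"ty":0,"tz":-0.015,"jaw":0.06},{"wx":0,"wy":0,"wz":0,"tx":0,"ty":0,"tz":-0.014,"jaw":0.06},{"wx":0,"wy":0,"wz":0,"tx":0,"ty":0,"tz":-0.006,"jaw":0.06},{"wx":0,"wy":0,"wz":0,"tx":0,"ty":0,"tz":0,"jaw":0.06},{"wx":0,"wy":0,"wz":0,"tx":0,"ty":0,"tz":0,"jaw":0.06}]}' 20
python3 - <<'E'
from h import *
ims=[]
for n in("scene","side"):
    c=grab(n);K=np.array([[c["fx"],0,c["cx"]],[0,c["fy"],c["cy"]],[0,0,1.]])
    X=(c["R"]@np.array([.561,-.0445,.04])+c["t"])
    u,v=cv2.projectPoints(X[None],np.zeros(3),np.zeros(3),K,np.array([c["k1"],0,0,0,0.]))[0].ravel().astype(int)
    ims.append(cv2.resize(c["image"][v-40:v+40,u-40:u+40],(400,400),interpolation=cv2.INTER_CUBIC));print(n,u-40,v-40)
    p=cloud(c);
    m=np.isfinite(p[...,2])&(np.abs(p[...,0]-.561)<.016)&(np.abs(np.abs(p[...,1]+.0445)-.040)<.013)&(p[...,2]>.022)&(p[...,2]<.12)
    for sg in(1,-1):
        k=p[m&((p[...,1]+.0445)*sg>0)]
        if len(k)>3:print(sg,len(k),np.round(np.percentile(k[:,2],[0,2,5,50]),4))
cv2.imwrite("pics/tips.png",np.hstack(ims))
E
```

```text
clock: 27.8
eef_pos: [0.561, -0.0446, 0.0429]
orientation: [0.04, 0.999, -0.0, 0.0]
contact_force: [-0.4, -0.1, 0.8]
gripper_width: 0.0599
gripper_force: 0.0
scene 192 150
1 232 [0.0539 0.0565 0.06   0.0889]
-1 233 [0.0537 0.0563 0.0585 0.0874]
side 231 129
1 212 [0.022  0.0299 0.0606 0.0974]
-1 229 [0.022  0.0549 0.058  0.0891]
```

View pics/tips.png

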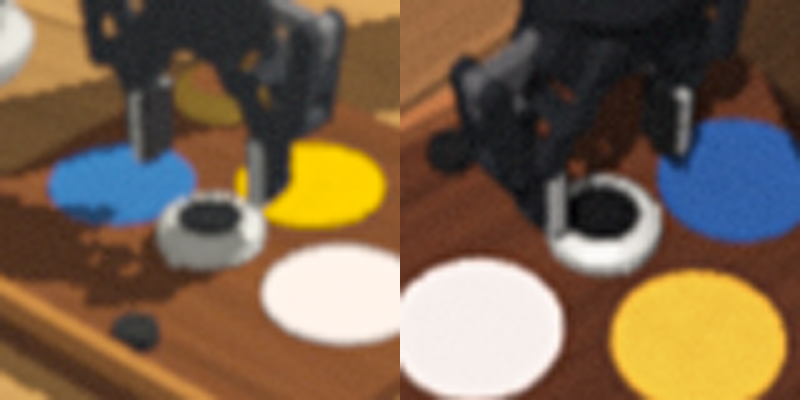

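Both crops show the tips well above the case (left crop tips at (150,155) and (262,195), case top at (210,215)). They sit about 11 mm behind the reported TCP, at z≈0.054, so I'll go lower carefully.

```bash
python3 -m pendant '{"targets":[{"wx":0,"wy":0,"wz":0,"tx":0,"ty":0,"tz":-0.01,"jaw":0.06},{"wx":0,"wy":0,"wz":0,"tx":0,"ty":0,"tz":-0.01,"jaw":0.06},{"wx":0,"wy":0,"wz":0,"tx":0,"ty":0,"tz":-0.006,"jaw":0.06},{"wx":0,"wy":0,"wz":0,"tx":0,"ty":0,"tz":-0.002,"jaw":0.06},{"wx":0,"wy":0,"wz":0,"tx":0,"ty":0,"tz":0,"jaw":0.06},{"wx":0,"wy":0,"wz":0,"tx":0,"ty":0,"tz":0,"jaw":0.06}]}' 20
python3 - <<'E'
from h import *
for n in("scene","side"):
    c=grab(n);p=cloud(c)
    m=np.isfinite(p[...,2])&(np.abs(p[...,0]-.561)<.016)&(np.abs(np.abs(p[...,1]+.0445)-.040)<.013)&(p[...,2]>.021)&(p[...,2]<.12)&(c["image"].astype(int).max(-1)<200)
    for sg in(1,-1):
        k=p[m&((p[...,1]+.0445)*sg>0)]
        if len(k)>3:print(n,sg,len(k),np.round(np.percentile(k[:,2],[0,2,5,50]),4))
E
```

```text
clock: 28.65
eef_pos: [0.5609, -0.0445, 0.015]
orientation: [0.04, 0.999, -0.0, 0.0]
contact_force: [-0.5, 0.1, 0.2]
gripper_width: 0.0597
gripper_force: 0.0
scene 1 289 [0.0255 0.0301 0.034  0.0752]
scene -1 274 [0.0236 0.028  0.0305 0.0673]
side 1 285 [0.0212 0.0298 0.0357 0.078 ]
side -1 264 [0.021  0.0218 0.0294 0.0659]
```

```bash
python3 -m pendant '{"targets":[{"wx":0,"wy":0,"wz":0,"tx":0,"ty":0,"tz":-0.0015,"jaw":0.06},{"wx":0,"wy":0,"wz":0,"tx":0,"ty":0,"tz":0,"jaw":0.06},{"wx":0,"wy":0,"wz":0,"tx":0,"ty":0,"tz":0,"jaw":0.044},{"wx":0,"wy":0,"wz":0,"tx":0,"ty":0,"tz":0,"jaw":0.044},{"wx":0,"wy":0,"wz":0,"tx":0,"ty":0,"tz":0,"jaw":0.044},{"wx":0,"wy":0,"wz":0,"tx":0,"ty":0,"tz":0,"jaw":0.044},{"wx":0,"wy":0,"wz":0,"tx":0,"ty":0,"tz":0,"jaw":0.044}]}' 25
python3 -m pendant '{"targets":[{"wx":0,"wy":0,"wz":0,"tx":0,"ty":0,"tz":0.005,"jaw":0.044},{"wx":0,"wy":0,"wz":0,"tx":0,"ty":0,"tz":0.015,"jaw":0.044},{"wx":0,"wy":0,"wz":0,"tx":0,"ty":0,"tz":0.02,"jaw":0.044},{"wx":0,"wy":0,"wz":0,"tx":0,"ty":0,"tz":0.03,"jaw":0.044},{"wx":0,"wy":0,"wz":0,"tx":0,"ty":0,"tz":0.03,"jaw":0.044},{"wx":0,"wy":0,"wz":0,"tx":0,"ty":0,"tz":0.02,"jaw":0.044},{"wx":0,"wy":0,"wz":0,"tx":0,"ty":0,"tz":0.01,"jaw":0.044},{"wx":0,"wy":0,"wz":0,"tx":0,"ty":0,"tz":0,"jaw":0.044}]}'
```

```text
clock: 29.62
eef_pos: [0.5608, -0.0445, 0.0136]
orientation: [0.04, 0.999, 0.0, 0.0]
contact_force: [-1.8, -0.3, 5.8]
gripper_width: 0.0479
gripper_force: 24.7
clock: 30.62
eef_pos: [0.561, -0.0446, 0.1439]
orientation: [0.04, 0.999, -0.0, 0.001]
contact_force: [0.1, 0.9, -0.6]
gripper_width: 0.0484
gripper_force: 26.1
```

```bash
python3 -m pendant '{"targets":[{"wx":0,"wy":0,"wz":0,"tx":-0.0065,"ty":-0.0157,"tz":0,"jaw":0.044},{"wx":0,"wy":0,"wz":0,"tx":-0.012,"ty":-0.03,"tz":0,"jaw":0.044},{"wx":0,"wy":0,"wz":0,"tx":-0.015,"ty":-0.04,"tz":0,"jaw":0.044},{"wx":0,"wy":0,"wz":0,"tx":-0.015,"ty":-0.04,"tz":0,"jaw":0.044},{"wx":0,"wy":0,"wz":0,"tx":-0.015,"ty":-0.04,"tz":0,"jaw":0.044},{"wx":0,"wy":0,"wz":0,"tx":-0.012,"ty":-0.035,"tz":0,"jaw":0.044},{"wx":0,"wy":0,"wz":0,"tx":-0.01,"ty":-0.027,"tz":0,"jaw":0.044},{"wx":0,"wy":0,"wz":0,"tx":-0.008,"ty":-0.018,"tz":0,"jaw":0.044},{"wx":0,"wy":0,"wz":0,"tx":0,"ty":0,"tz":0,"jaw":0.044},{"wx":0,"wy":0,"wz":0,"tx":0,"ty":0,"tz":0,"jaw":0.044}]}'
python3 - <<'E'
from h import *
s=r.read_state();print(s["eef_pos"])
for n in("wrist","scene","side"):
    c=grab(n);p=cloud(c);im=c["image"].astype(int);d=im.sum(-1)
    e=s["eef_pos"]
    m=np.isfinite(p[...,2])&(np.hypot(p[...,0]-e[0],p[...,1]-e[1])<.03)&(p[...,2]>.115)&(p[...,2]<.165)
    if n!="wrist": m&=(p[...,2]<.16)
    k=p[m];print(n,len(k),np.round(np.median(k,0),4) if len(k) else "")
    m=np.isfinite(p[...,2])&(np.hypot(p[...,0]-.467,p[...,1]+.29)<.05)&(abs(p[...,2]-.045)<.007);k=p[m]
    if len(k)>5: print("  block",len(k),np.median(k[:,2]),cv2.minEnclosingCircle((k[:,:2]*1000).astype(np.float32)))
E
```

```text
clock: 31.88
eef_pos: [0.4672, -0.2896, 0.143]
orientation: [0.04, 0.999, 0.0, -0.0]
contact_force: [-0.2, 0.1, -1.5]
gripper_width: 0.0479
gripper_force: 26.1
[ 0.46721287 -0.28958968  0.14303387]
wrist 7729 [ 0.4632 -0.2894  0.1627]
  block 5633 0.04447580211370677 ((467.16815185546875, -292.9349060058594), 42.14076614379883)
scene 61 [ 0.4857 -0.2797  0.1561]
  block 353 0.04368767359861505 ((467.41650390625, -290.25177001953125), 42.20558166503906)
side 70 [ 0.4509 -0.2769  0.1574]
  block 762 0.04370443837035495 ((466.49755859375, -289.17742919921875), 43.27698516845703)
```

```bash
python3 -m pendant '{"targets":[{"wx":0,"wy":0,"wz":0,"tx":0,"ty":-0.001,"tz":-0.02,"jaw":0.044},{"wx":0,"wy":0,"wz":0,"tx":0,"ty":0,"tz":-0.025,"jaw":0.044},{"wx":0,"wy":0,"wz":0,"tx":0,"ty":0,"tz":-0.025,"jaw":0.044},{"wx":0,"wy":0,"wz":0,"tx":0,"ty":0,"tz":-0.016,"jaw":0.044},{"wx":0,"wy":0,"wz":0,"tx":0,"ty":0,"tz":-0.01,"jaw":0.044},{"wx":0,"wy":0,"wz":0,"tx":0,"ty":0,"tz":-0.004,"jaw":0.044},{"wx":0,"wy":0,"wz":0,"tx":0,"ty":0,"tz":-0.001,"jaw":0.044},{"wx":0,"wy":0,"wz":0,"tx":0,"ty":0,"tz":0,"jaw":0.044},{"wx":0,"wy":0,"wz":0,"tx":0,"ty":0,"tz":0,"jaw":0.044}]}'
python3 -m pendant '{"targets":[{"wx":0,"wy":0,"wz":0,"tx":0,"ty":0,"tz":-0.001,"jaw":0.044},{"wx":0,"wy":0,"wz":0,"tx":0,"ty":0,"tz":0,"jaw":0.044}]}'
```

```text
clock: 33.15
eef_pos: [0.4675, -0.2914, 0.0427]
orientation: [0.04, 0.999, -0.0, 0.0]
contact_force: [0.4, -0.4, -0.4]
gripper_width: 0.0483
gripper_force: 26.1
clock: 33.4
eef_pos: [0.4673, -0.2912, 0.0413]
orientation: [0.04, 0.999, -0.0, 0.0]
contact_force: [-0.4, -0.3, -0.9]
gripper_width: 0.048
gripper_force: 26.1
```

```bash
python3 -m pendant '{"targets":[{"wx":0,"wy":0,"wz":0,"tx":0,"ty":0,"tz":-0.001,"jaw":0.044},{"wx":0,"wy":0,"wz":0,"tx":0,"ty":0,"tz":0,"jaw":0.044}]}'
```

```text
clock: 33.65
eef_pos: [0.4673, -0.2913, 0.0406]
orientation: [0.04, 0.999, -0.0, 0.0]
contact_force: [-1.9, 1.0, 7.9]
gripper_width: 0.048
gripper_force: 26.6
```

Touched down. Release, wait, rise.

```bash
python3 -m pendant '{"targets":[{"wx":0,"wy":0,"wz":0,"tx":0,"ty":0,"tz":0,"jaw":0.066},{"wx":0,"wy":0,"wz":0,"tx":0,"ty":0,"tz":0,"jaw":0.066},{"wx":0,"wy":0,"wz":0,"tx":0,"ty":0,"tz":0,"jaw":0.066},{"wx":0,"wy":0,"wz":0,"tx":0,"ty":0,"tz":0,"jaw":0.066},{"wx":0,"wy":0,"wz":0,"tx":0,"ty":0,"tz":0.01,"jaw":0.066},{"wx":0,"wy":0,"wz":0,"tx":0,"ty":0,"tz":0.03,"jaw":0.066},{"wx":0,"wy":0,"wz":0,"tx":0,"ty":0,"tz":0.04,"jaw":0.066},{"wx":0,"wy":0,"wz":0,"tx":0,"ty":0,"tz":0.05,"jaw":0.066},{"wx":0,"wy":0,"wz":0,"tx":0,"ty":0,"tz":0.02,"jaw":0.066},{"wx":0,"wy":0,"wz":0,"tx":0,"ty":0,"tz":0,"jaw":0.066}]}'
python3 - <<'E'
from h import *
for n in("wrist","scene","side"):
    c=grab(n);p=cloud(c);f=lambda k:(np.round(np.median(k[:,2]),4),cv2.minAreaRect((k[:,:2]*1000).astype(np.float32))[:2]) if len(k)>5 else None
    D=np.hypot(p[...,0]-.4675,p[...,1]+.29);ok=np.isfinite(p[...,2])
    print(n,"case",f(p[ok&(D<.04)&(p[...,2]>.0505)&(p[...,2]<.07)]),"block",f(p[ok&(D<.05)&(abs(p[...,2]-.044)<.004)]))
    for nm,c0 in(("pot",(.393,.335)),("tin",(.478,.33)),("bottle",(.563,.323))):
        k=p[ok&(np.hypot(p[...,0]-c0[0],p[...,1]-c0[1])<.04)&(p[...,2]>.06)&(p[...,2]<.12)];print("  ",nm,len(k),k[:,2].max() if len(k) else 0,f(k))
cv2.imwrite("pics/sc5.png",grab("scene")["image"])
E
```

```text
clock: 34.9
eef_pos: [0.4679, -0.2917, 0.1923]
orientation: [0.04, 0.999, -0.001, 0.001]
contact_force: [-0.7, -0.2, -0.1]
gripper_width: 0.0657
gripper_force: 0.0
wrist case (np.float64(0.0604), ((468.0421142578125, -291.5738220214844), (49.679542541503906, 48.999183654785156))) block (np.float64(0.0444), ((467.5534973144531, -292.71533203125), (82.5454330444336, 83.4440689086914)))
   pot 0 0 None
   tin 0 0 None
   bottle 0 0 None
scene case (np.float64(0.0591), ((469.2801208496094, -287.06488037109375), (44.19422912597656, 44.19750213623047))) block (np.float64(0.0436), ((470.0818176269531, -286.73907470703125), (72.36993408203125, 79.0675048828125)))
   pot 391 0.10384587099400487 (np.float64(0.0822), ((392.56427001953125, 336.6353454589844), (50.769500732421875, 52.263999938964844)))
   tin 599 0.09700492054682654 (np.float64(0.0921), ((477.19317626953125, 330.9576416015625), (46.64617156982422, 50.401405334472656)))
   bottle 646 0.10254004952735356 (np.float64(0.0823), ((566.9990234375, 324.660400390625), (40.41265869140625, 50.344242095947266)))
side case (np.float64(0.0594), ((467.9371337890625, -287.0438537597656), (49.066444396972656, 47.33988952636719))) block (np.float64(0.0436), ((465.6535339355469, -288.22906494140625), (83.911865234375, 80.94992065429688)))
   pot 1238 0.10622853919599035 (np.float64(0.0831), ((390.977783203125, 336.41253662109375), (51.1224479675293, 51.524940490722656)))
   tin 1267 0.09808605466912715 (np.float64(0.0944), ((478.2578125, 330.9130554199219), (48.84229278564453, 48.97219467163086)))
   bottle 861 0.10346534828838116 (np.float64(0.084), ((557.6868286132812, 324.5605773925781), (49.167476654052734, 44.57902908325195)))
```

View pics/sc5.png

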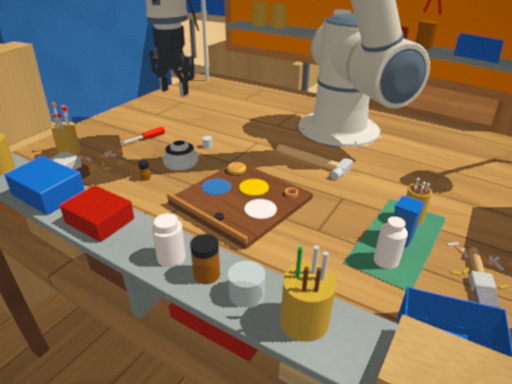

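The scene view shows the silver case flat on the block at (180,148) and all three items upright on the mat around (400,230). Depth puts the case within about 2 mm of the block's centre. Now I'll return the tin.

```bash
python3 -m pendant '{"targets":[{"wx":0,"wy":0,"wz":0,"tx":0,"ty":0.025,"tz":0,"jaw":0.072},{"wx":0,"wy":0,"wz":0,"tx":0.001,"ty":0.05,"tz":0,"jaw":0.072},{"wx":0,"wy":0,"wz":0,"tx":0.001,"ty":0.05,"tz":0,"jaw":0.072},{"wx":0,"wy":0,"wz":0,"tx":0.001,"ty":0.05,"tz":0,"jaw":0.072},{"wx":0,"wy":0,"wz":0,"tx":0.001,"ty":0.05,"tz":0,"jaw":0.072},{"wx":0,"wy":0,"wz":0,"tx":0.001,"ty":0.05,"tz":0,"jaw":0.072},{"wx":0,"wy":0,"wz":0,"tx":0.001,"ty":0.05,"tz":0,"jaw":0.072},{"wx":0,"wy":0,"wz":0,"tx":0.001,"ty":0.05,"tz":0,"jaw":0.072},{"wx":0,"wy":0,"wz":0,"tx":0.001,"ty":0.05,"tz":0,"jaw":0.072},{"wx":0,"wy":0,"wz":0,"tx":0.001,"ty":0.05,"tz":0,"jaw":0.072},{"wx":0,"wy":0,"wz":0,"tx":0.001,"ty":0.05,"tz":0,"jaw":0.072},{"wx":0,"wy":0,"wz":0,"tx":0,"ty":0.04,"tz":0,"jaw":0.072}]}'
python3 -m pendant '{"targets":[{"wx":0,"wy":0,"wz":0,"tx":0,"ty":0.033,"tz":0,"jaw":0.072},{"wx":0,"wy":0,"wz":0,"tx":0,"ty":0.02,"tz":0,"jaw":0.072},{"wx":0,"wy":0,"wz":0,"tx":0,"ty":0.0035,"tz":0,"jaw":0.072},{"wx":0,"wy":0,"wz":0,"tx":0,"ty":0,"tz":0,"jaw":0.072},{"wx":0,"wy":0,"wz":0,"tx":0,"ty":0,"tz":0,"jaw":0.072}]}' 30
```

```text
clock: 36.6
eef_pos: [0.4759, 0.2761, 0.1896]
orientation: [0.039, 0.999, -0.0, -0.001]
contact_force: [0.3, -0.6, 0.1]
gripper_width: 0.0722
gripper_force: 0.0
clock: 37.22
eef_pos: [0.4773, 0.3293, 0.1903]
orientation: [0.04, 0.999, -0.0, -0.0]
contact_force: [-0.1, -1.5, -1.0]
gripper_width: 0.0722
gripper_force: 0.0
```

```bash
python3 -m pendant '{"targets":[{"wx":0,"wy":0,"wz":0,"tx":0.0007,"ty":0,"tz":-0.025,"jaw":0.072},{"wx":0,"wy":0,"wz":0,"tx":0,"ty":0,"tz":-0.035,"jaw":0.072},{"wx":0,"wy":0,"wz":0,"tx":0,"ty":0,"tz":-0.033,"jaw":0.072},{"wx":0,"wy":0,"wz":0,"tx":0,"ty":0,"tz":-0.022,"jaw":0.072},{"wx":0,"wy":0,"wz":0,"tx":0,"ty":0,"tz":-0.012,"jaw":0.072},{"wx":0,"wy":0,"wz":0,"tx":0,"ty":0,"tz":0,"jaw":0.072},{"wx":0,"wy":0,"wz":0,"tx":0,"ty":0,"tz":0,"jaw":0.04},{"wx":0,"wy":0,"wz":0,"tx":0,"ty":0,"tz":0,"jaw":0.04},{"wx":0,"wy":0,"wz":0,"tx":0,"ty":0,"tz":0,"jaw":0.04},{"wx":0,"wy":0,"wz":0,"tx":0,"ty":0,"tz":0,"jaw":0.04},{"wx":0,"wy":0,"wz":0,"tx":0,"ty":0,"tz":0,"jaw":0.04},{"wx":0,"wy":0,"wz":0,"tx":0,"ty":0,"tz":0,"jaw":0.04}]}' 30
python3 -m pendant '{"targets":[{"wx":0,"wy":0,"wz":0,"tx":0,"ty":0,"tz":0.01,"jaw":0.04},{"wx":0,"wy":0,"wz":0,"tx":0,"ty":0,"tz":0.02,"jaw":0.04},{"wx":0,"wy":0,"wz":0,"tx":0,"ty":0,"tz":0.035,"jaw":0.04},{"wx":0,"wy":0,"wz":0,"tx":0,"ty":0,"tz":0.035,"jaw":0.04},{"wx":0,"wy":0,"wz":0,"tx":0,"ty":0,"tz":0.035,"jaw":0.04},{"wx":0,"wy":0,"wz":0,"tx":0,"ty":0,"tz":0.02,"jaw":0.04},{"wx":0,"wy":0,"wz":0,"tx":0,"ty":0,"tz":0,"jaw":0.04}]}' 30
```

```text
clock: 38.72
eef_pos: [0.4786, 0.3305, 0.0643]
orientation: [0.04, 0.999, 0.0, 0.001]
contact_force: [-0.4, -1.8, 7.6]
gripper_width: 0.0473
gripper_force: 30.7
clock: 39.6
eef_pos: [0.4786, 0.3307, 0.2202]
orientation: [0.04, 0.999, 0.001, 0.001]
contact_force: [-0.1, 0.6, -1.5]
gripper_width: 0.0471
gripper_force: 31.7
```

```bash
python3 -m pendant '{"targets":[{"wx":0,"wy":0,"wz":0,"tx":0.003,"ty":-0.0207,"tz":0,"jaw":0.04},{"wx":0,"wy":0,"wz":0,"tx":0.006,"ty":-0.04,"tz":0,"jaw":0.04},{"wx":0,"wy":0,"wz":0,"tx":0.006,"ty":-0.04,"tz":0,"jaw":0.04},{"wx":0,"wy":0,"wz":0,"tx":0.006,"ty":-0.04,"tz":0,"jaw":0.04},{"wx":0,"wy":0,"wz":0,"tx":0.006,"ty":-0.04,"tz":0,"jaw":0.04},{"wx":0,"wy":0,"wz":0,"tx":0.006,"ty":-0.04,"tz":0,"jaw":0.04},{"wx":0,"wy":0,"wz":0,"tx":0.006,"ty":-0.04,"tz":0,"jaw":0.04},{"wx":0,"wy":0,"wz":0,"tx":0.006,"ty":-0.04,"tz":0,"jaw":0.04},{"wx":0,"wy":0,"wz":0,"tx":0.006,"ty":-0.04,"tz":0,"jaw":0.04},{"wx":0,"wy":0,"wz":0,"tx":0.006,"ty":-0.04,"tz":0,"jaw":0.04},{"wx":0,"wy":0,"wz":0,"tx":0.004,"ty":-0.04,"tz":0,"jaw":0.04},{"wx":0,"wy":0,"wz":0,"tx":0.002,"ty":-0.02,"tz":0,"jaw":0.04}]}'
python3 -m pendant '{"targets":[{"wx":0,"wy":0,"wz":0,"tx":0,"ty":0,"tz":0,"jaw":0.04},{"wx":0,"wy":0,"wz":0,"tx":0,"ty":0,"tz":0,"jaw":0.04},{"wx":0,"wy":0,"wz":0,"tx":0,"ty":0,"tz":-0.02,"jaw":0.04},{"wx":0,"wy":0,"wz":0,"tx":0,"ty":0,"tz":-0.03,"jaw":0.04},{"wx":0,"wy":0,"wz":0,"tx":0,"ty":0,"tz":-0.03,"jaw":0.04},{"wx":0,"wy":0,"wz":0,"tx":0,"ty":0,"tz":-0.027,"jaw":0.04},{"wx":0,"wy":0,"wz":0,"tx":0,"ty":0,"tz":-0.018,"jaw":0.04},{"wx":0,"wy":0,"wz":0,"tx":0,"ty":0,"tz":-0.008,"jaw":0.04},{"wx":0,"wy":0,"wz":0,"tx":0,"ty":0,"tz":-0.002,"jaw":0.04},{"wx":0,"wy":0,"wz":0,"tx":0,"ty":0,"tz":0,"jaw":0.04},{"wx":0,"wy":0,"wz":0,"tx":0,"ty":0,"tz":0,"jaw":0.04}]}'
```

```text
clock: 41.1
eef_pos: [0.5401, -0.1126, 0.2173]
orientation: [0.041, 0.999, 0.0, -0.001]
contact_force: [0.3, 0.9, -2.4]
gripper_width: 0.0472
gripper_force: 31.8
clock: 42.48
eef_pos: [0.5413, -0.1105, 0.0839]
orientation: [0.04, 0.999, -0.0, 0.001]
contact_force: [0.9, 0.5, -1.3]
gripper_width: 0.0474
gripper_force: 31.8
```

```bash
python3 -m pendant '{"targets":[{"wx":0,"wy":0,"wz":0,"tx":0,"ty":0,"tz":-0.0015,"jaw":0.04},{"wx":0,"wy":0,"wz":0,"tx":0,"ty":0,"tz":-0.001,"jaw":0.04},{"wx":0,"wy":0,"wz":0,"tx":0,"ty":0,"tz":0,"jaw":0.04}]}'
```

```text
clock: 42.85
eef_pos: [0.5413, -0.1106, 0.0813]
orientation: [0.04, 0.999, -0.0, 0.0]
contact_force: [-2.2, -0.1, 8.5]
gripper_width: 0.0471
gripper_force: 32.8
```

```bash
python3 -m pendant '{"targets":[{"wx":0,"wy":0,"wz":0,"tx":0,"ty":0,"tz":0,"jaw":0.072},{"wx":0,"wy":0,"wz":0,"tx":0,"ty":0,"tz":0,"jaw":0.072},{"wx":0,"wy":0,"wz":0,"tx":0,"ty":0,"tz":0,"jaw":0.072},{"wx":0,"wy":0,"wz":0,"tx":0,"ty":0,"tz":0.02,"jaw":0.072},{"wx":0,"wy":0,"wz":0,"tx":0,"ty":0,"tz":0.04,"jaw":0.072},{"wx":0,"wy":0,"wz":0,"tx":0,"ty":0,"tz":0.04,"jaw":0.072},{"wx":0,"wy":0,"wz":0,"tx":0,"ty":0,"tz":0.01,"jaw":0.072}]}'
python3 -m pendant '{"targets":[{"wx":0,"wy":0,"wz":0,"tx":0.002,"ty":0.02,"tz":0,"jaw":0.072},{"wx":0,"wy":0,"wz":0,"tx":0.002,"ty":0.04,"tz":0,"jaw":0.072},{"wx":0,"wy":0,"wz":0,"tx":0.002,"ty":0.04,"tz":0,"jaw":0.072},{"wx":0,"wy":0,"wz":0,"tx":0.002,"ty":0.04,"tz":0,"jaw":0.072},{"wx":0,"wy":0,"wz":0,"tx":0.002,"ty":0.04,"tz":0,"jaw":0.072},{"wx":0,"wy":0,"wz":0,"tx":0.002,"ty":0.04,"tz":0,"jaw":0.072},{"wx":0,"wy":0,"wz":0,"tx":0.002,"ty":0.04,"tz":0,"jaw":0.072},{"wx":0,"wy":0,"wz":0,"tx":0.002,"ty":0.04,"tz":0,"jaw":0.072},{"wx":0,"wy":0,"wz":0,"tx":0.002,"ty":0.04,"tz":0,"jaw":0.072},{"wx":0,"wy":0,"wz":0,"tx":0.002,"ty":0.04,"tz":0,"jaw":0.072},{"wx":0,"wy":0,"wz":0,"tx":0.001,"ty":0.034,"tz":0,"jaw":0.072},{"wx":0,"wy":0,"wz":0,"tx":0,"ty":0.02,"tz":0,"jaw":0.072}]}'
python3 -m pendant '{"targets":[{"wx":0,"wy":0,"wz":0,"tx":0,"ty":0,"tz":0,"jaw":0.072},{"wx":0,"wy":0,"wz":0,"tx":0,"ty":0,"tz":0,"jaw":0.072}]}' 25
```

```text
clock: 43.72
eef_pos: [0.542, -0.1107, 0.1931]
orientation: [0.04, 0.999, -0.0, 0.002]
contact_force: [1.0, -0.1, 0.2]
gripper_width: 0.0722
gripper_force: 0.0
clock: 45.22
eef_pos: [0.5607, 0.3256, 0.1892]
orientation: [0.039, 0.999, -0.0, -0.001]
contact_force: [-1.7, -0.0, -0.3]
gripper_width: 0.072
gripper_force: 0.0
clock: 45.48
eef_pos: [0.5617, 0.3228, 0.1903]
orientation: [0.04, 0.999, -0.0, -0.0]
contact_force: [1.1, -0.8, 0.7]
gripper_width: 0.0718
gripper_force: 0.0
```

```bash
python3 -m pendant '{"targets":[{"wx":0,"wy":0,"wz":0,"tx":0.001,"ty":0,"tz":-0.025,"jaw":0.072},{"wx":0,"wy":0,"wz":0,"tx":0,"ty":0,"tz":-0.035,"jaw":0.072},{"wx":0,"wy":0,"wz":0,"tx":0,"ty":0,"tz":-0.035,"jaw":0.072},{"wx":0,"wy":0,"wz":0,"tx":0,"ty":0,"tz":-0.025,"jaw":0.072},{"wx":0,"wy":0,"wz":0,"tx":0,"ty":0,"tz":-0.014,"jaw":0.072},{"wx":0,"wy":0,"wz":0,"tx":0,"ty":0,"tz":0,"jaw":0.072},{"wx":0,"wy":0,"wz":0,"tx":0,"ty":0,"tz":0,"jaw":0.043},{"wx":0,"wy":0,"wz":0,"tx":0,"ty":0,"tz":0,"jaw":0.043},{"wx":0,"wy":0,"wz":0,"tx":0,"ty":0,"tz":0,"jaw":0.043},{"wx":0,"wy":0,"wz":0,"tx":0,"ty":0,"tz":0,"jaw":0.043},{"wx":0,"wy":0,"wz":0,"tx":0,"ty":0,"tz":0,"jaw":0.043}]}' 25
python3 -m pendant '{"targets":[{"wx":0,"wy":0,"wz":0,"tx":0,"ty":0,"tz":0.01,"jaw":0.043},{"wx":0,"wy":0,"wz":0,"tx":0,"ty":0,"tz":0.02,"jaw":0.043},{"wx":0,"wy":0,"wz":0,"tx":0,"ty":0,"tz":0.03,"jaw":0.043},{"wx":0,"wy":0,"wz":0,"tx":0,"ty":0,"tz":0.03,"jaw":0.043},{"wx":0,"wy":0,"wz":0,"tx":0,"ty":0,"tz":0.02,"jaw":0.043},{"wx":0,"wy":0,"wz":0,"tx":0,"ty":0,"tz":0.02,"jaw":0.043},{"wx":0,"wy":0,"wz":0,"tx":0,"ty":0,"tz":0,"jaw":0.043}]}'
```

```text
clock: 46.85
eef_pos: [0.5637, 0.3238, 0.0582]
orientation: [0.04, 0.999, 0.0, 0.001]
contact_force: [0.6, -2.2, 7.0]
gripper_width: 0.0484
gripper_force: 25.5
clock: 47.72
eef_pos: [0.5637, 0.324, 0.1889]
orientation: [0.04, 0.999, 0.001, 0.002]
contact_force: [0.1, 0.3, -2.6]
gripper_width: 0.0485
gripper_force: 26.6
```

```bash
python3 -m pendant '{"targets":[{"wx":0,"wy":0,"wz":0,"tx":0,"ty":-0.015,"tz":0,"jaw":0.043},{"wx":0,"wy":0,"wz":0,"tx":0,"ty":-0.03,"tz":0,"jaw":0.043},{"wx":0,"wy":0,"wz":0,"tx":0,"ty":-0.04,"tz":0,"jaw":0.043},{"wx":0,"wy":0,"wz":0,"tx":0,"ty":-0.04,"tz":0,"jaw":0.043},{"wx":0,"wy":0,"wz":0,"tx":0,"ty":-0.04,"tz":0,"jaw":0.043},{"wx":0,"wy":0,"wz":0,"tx":0,"ty":-0.04,"tz":0,"jaw":0.043},{"wx":0,"wy":0,"wz":0,"tx":0,"ty":-0.04,"tz":0,"jaw":0.043},{"wx":0,"wy":0,"wz":0,"tx":0,"ty":-0.03,"tz":0,"jaw":0.043},{"wx":0,"wy":0,"wz":0,"tx":0,"ty":-0.019,"tz":0,"jaw":0.043},{"wx":0,"wy":0,"wz":0,"tx":0,"ty":0,"tz":0,"jaw":0.043},{"wx":0,"wy":0,"wz":0,"tx":0,"ty":0,"tz":0,"jaw":0.043}]}'
python3 -m pendant '{"targets":[{"wx":0,"wy":0,"wz":0,"tx":0,"ty":0,"tz":-0.02,"jaw":0.043},{"wx":0,"wy":0,"wz":0,"tx":0,"ty":0,"tz":-0.03,"jaw":0.043},{"wx":0,"wy":0,"wz":0,"tx":0,"ty":0,"tz":-0.03,"jaw":0.043},{"wx":0,"wy":0,"wz":0,"tx":0,"ty":0,"tz":-0.02,"jaw":0.043},{"wx":0,"wy":0,"wz":0,"tx":0,"ty":0,"tz":-0.009,"jaw":0.043},{"wx":0,"wy":0,"wz":0,"tx":0,"ty":0,"tz":-0.002,"jaw":0.043},{"wx":0,"wy":0,"wz":0,"tx":0,"ty":0,"tz":0,"jaw":0.043},{"wx":0,"wy":0,"wz":0,"tx":0,"ty":0,"tz":0,"jaw":0.043}]}'
```

```text
clock: 49.1
eef_pos: [0.5628, 0.0301, 0.1865]
orientation: [0.04, 0.999, 0.0, -0.0]
contact_force: [-0.9, 0.3, -2.3]
gripper_width: 0.0483
gripper_force: 26.6
clock: 50.1
eef_pos: [0.5634, 0.0296, 0.0765]
orientation: [0.04, 0.999, -0.0, 0.001]
contact_force: [0.6, -0.4, -1.2]
gripper_width: 0.0484
gripper_force: 26.6
```

```bash
python3 -m pendant '{"targets":[{"wx":0,"wy":0,"wz":0,"tx":0,"ty":0,"tz":-0.0013,"jaw":0.043},{"wx":0,"wy":0,"wz":0,"tx":0,"ty":0,"tz":0,"jaw":0.043}]}'
```

```text
clock: 50.35
eef_pos: [0.5635, 0.0295, 0.0752]
orientation: [0.04, 0.999, -0.0, 0.001]
contact_force: [-1.3, -0.6, 6.6]
gripper_width: 0.0487
gripper_force: 27.2
```

```bash
python3 -m pendant '{"targets":[{"wx":0,"wy":0,"wz":0,"tx":0,"ty":0,"tz":0,"jaw":0.072},{"wx":0,"wy":0,"wz":0,"tx":0,"ty":0,"tz":0,"jaw":0.072},{"wx":0,"wy":0,"wz":0,"tx":0,"ty":0,"tz":0,"jaw":0.072},{"wx":0,"wy":0,"wz":0,"tx":0,"ty":0,"tz":0.02,"jaw":0.072},{"wx":0,"wy":0,"wz":0,"tx":0,"ty":0,"tz":0.04,"jaw":0.072},{"wx":0,"wy":0,"wz":0,"tx":0,"ty":0,"tz":0.04,"jaw":0.072},{"wx":0,"wy":0,"wz":0,"tx":0,"ty":0,"tz":0.015,"jaw":0.072}]}'
python3 -m pendant '{"targets":[{"wx":0,"wy":0,"wz":0,"tx":-0.01,"ty":0.02,"tz":0,"jaw":0.072},{"wx":0,"wy":0,"wz":0,"tx":-0.02,"ty":0.0356,"tz":0,"jaw":0.072},{"wx":0,"wy":0,"wz":0,"tx":-0.02,"ty":0.04,"tz":0,"jaw":0.072},{"wx":0,"wy":0,"wz":0,"tx":-0.02,"ty":0.04,"tz":0,"jaw":0.072},{"wx":0,"wy":0,"wz":0,"tx":-0.02,"ty":0.04,"tz":0,"jaw":0.072},{"wx":0,"wy":0,"wz":0,"tx":-0.02,"ty":0.04,"tz":0,"jaw":0.072},{"wx":0,"wy":0,"wz":0,"tx":-0.02,"ty":0.04,"tz":0,"jaw":0.072},{"wx":0,"wy":0,"wz":0,"tx":-0.02,"ty":0.03,"tz":0,"jaw":0.072},{"wx":0,"wy":0,"wz":0,"tx":-0.0206,"ty":0.02,"tz":0,"jaw":0.072},{"wx":0,"wy":0,"wz":0,"tx":0,"ty":0,"tz":0,"jaw":0.072},{"wx":0,"wy":0,"wz":0,"tx":0,"ty":0,"tz":0,"jaw":0.072},{"wx":0,"wy":0,"wz":0,"tx":0,"ty":0,"tz":0,"jaw":0.072}]}' 30
```

```text
clock: 51.22
eef_pos: [0.5638, 0.0296, 0.1917]
orientation: [0.04, 0.999, -0.0, 0.002]
contact_force: [0.2, -0.5, -0.5]
gripper_width: 0.0718
gripper_force: 0.0
clock: 52.72
eef_pos: [0.3926, 0.3347, 0.1891]
orientation: [0.04, 0.999, -0.0, -0.0]
contact_force: [-0.5, -0.4, -0.5]
gripper_width: 0.072
gripper_force: 0.0
```

```bash
python3 -m pendant '{"targets":[{"wx":0,"wy":0,"wz":0,"tx":0,"ty":0,"tz":-0.025,"jaw":0.072},{"wx":0,"wy":0,"wz":0,"tx":0,"ty":0,"tz":-0.035,"jaw":0.072},{"wx":0,"wy":0,"wz":0,"tx":0,"ty":0,"tz":-0.033,"jaw":0.072},{"wx":0,"wy":0,"wz":0,"tx":0,"ty":0,"tz":-0.022,"jaw":0.072},{"wx":0,"wy":0,"wz":0,"tx":0,"ty":0,"tz":-0.012,"jaw":0.072},{"wx":0,"wy":0,"wz":0,"tx":0,"ty":0,"tz":0,"jaw":0.072},{"wx":0,"wy":0,"wz":0,"tx":0,"ty":0,"tz":0,"jaw":0.045},{"wx":0,"wy":0,"wz":0,"tx":0,"ty":0,"tz":0,"jaw":0.045},{"wx":0,"wy":0,"wz":0,"tx":0,"ty":0,"tz":0,"jaw":0.045},{"wx":0,"wy":0,"wz":0,"tx":0,"ty":0,"tz":0,"jaw":0.045},{"wx":0,"wy":0,"wz":0,"tx":0,"ty":0,"tz":0,"jaw":0.045}]}' 30
python3 -m pendant '{"targets":[{"wx":0,"wy":0,"wz":0,"tx":0,"ty":0,"tz":0.01,"jaw":0.045},{"wx":0,"wy":0,"wz":0,"tx":0,"ty":0,"tz":0.02,"jaw":0.045},{"wx":0,"wy":0,"wz":0,"tx":0,"ty":0,"tz":0.035,"jaw":0.045},{"wx":0,"wy":0,"wz":0,"tx":0,"ty":0,"tz":0.035,"jaw":0.045},{"wx":0,"wy":0,"wz":0,"tx":0,"ty":0,"tz":0.035,"jaw":0.045},{"wx":0,"wy":0,"wz":0,"tx":0,"ty":0,"tz":0.025,"jaw":0.045},{"wx":0,"wy":0,"wz":0,"tx":0,"ty":0,"tz":0,"jaw":0.045}]}'
```

```text
clock: 54.1
eef_pos: [0.3929, 0.3355, 0.0635]
orientation: [0.04, 0.999, 0.0, 0.001]
contact_force: [-0.2, -1.7, 6.2]
gripper_width: 0.0495
gripper_force: 30.4
clock: 54.98
eef_pos: [0.393, 0.3357, 0.2246]
orientation: [0.04, 0.999, 0.001, 0.002]
contact_force: [-0.7, -0.7, -3.0]
gripper_width: 0.0491
gripper_force: 32.2
```

```bash
python3 -m pendant '{"targets":[{"wx":0,"wy":0,"wz":0,"tx":0.005,"ty":-0.02,"tz":0,"jaw":0.045},{"wx":0,"wy":0,"wz":0,"tx":0.01,"ty":-0.035,"tz":0,"jaw":0.045},{"wx":0,"wy":0,"wz":0,"tx":0.011,"ty":-0.04,"tz":0,"jaw":0.045},{"wx":0,"wy":0,"wz":0,"tx":0.011,"ty":-0.04,"tz":0,"jaw":0.045},{"wx":0,"wy":0,"wz":0,"tx":0.011,"ty":-0.04,"tz":0,"jaw":0.045},{"wx":0,"wy":0,"wz":0,"tx":0.011,"ty":-0.04,"tz":0,"jaw":0.045},{"wx":0,"wy":0,"wz":0,"tx":0.011,"ty":-0.04,"tz":0,"jaw":0.045},{"wx":0,"wy":0,"wz":0,"tx":0.011,"ty":-0.04,"tz":0,"jaw":0.045},{"wx":0,"wy":0,"wz":0,"tx":0.01,"ty":-0.035,"tz":0,"jaw":0.045},{"wx":0,"wy":0,"wz":0,"tx":0.006,"ty":-0.025,"tz":0,"jaw":0.045},{"wx":0,"wy":0,"wz":0,"tx":0.0032,"ty":-0.012,"tz":0,"jaw":0.045},{"wx":0,"wy":0,"wz":0,"tx":0,"ty":0,"tz":0,"jaw":0.045}]}'
python3 -m pendant '{"targets":[{"wx":0,"wy":0,"wz":0,"tx":0,"ty":0,"tz":0,"jaw":0.045},{"wx":0,"wy":0,"wz":0,"tx":0,"ty":0,"tz":-0.02,"jaw":0.045},{"wx":0,"wy":0,"wz":0,"tx":0,"ty":0,"tz":-0.03,"jaw":0.045},{"wx":0,"wy":0,"wz":0,"tx":0,"ty":0,"tz":-0.03,"jaw":0.045},{"wx":0,"wy":0,"wz":0,"tx":0,"ty":0,"tz":-0.03,"jaw":0.045},{"wx":0,"wy":0,"wz":0,"tx":0,"ty":0,"tz":-0.02,"jaw":0.045},{"wx":0,"wy":0,"wz":0,"tx":0,"ty":0,"tz":-0.008,"jaw":0.045},{"wx":0,"wy":0,"wz":0,"tx":0,"ty":0,"tz":-0.002,"jaw":0.045},{"wx":0,"wy":0,"wz":0,"tx":0,"ty":0,"tz":0,"jaw":0.045},{"wx":0,"wy":0,"wz":0,"tx":0,"ty":0,"tz":0,"jaw":0.045}]}'
```

```text
clock: 56.48
eef_pos: [0.4923, -0.0319, 0.2219]
orientation: [0.04, 0.999, 0.0, -0.0]
contact_force: [-0.8, 0.8, -3.2]
gripper_width: 0.0494
gripper_force: 32.2
clock: 57.72
eef_pos: [0.4929, -0.0318, 0.0831]
orientation: [0.04, 0.999, -0.0, 0.001]
contact_force: [0.1, -0.3, -2.9]
gripper_width: 0.0496
gripper_force: 32.2
```

```bash
python3 -m pendant '{"targets":[{"wx":0,"wy":0,"wz":0,"tx":0,"ty":0,"tz":-0.0015,"jaw":0.045},{"wx":0,"wy":0,"wz":0,"tx":0,"ty":0,"tz":-0.001,"jaw":0.045},{"wx":0,"wy":0,"wz":0,"tx":0,"ty":0,"tz":0,"jaw":0.045}]}'
```

```text
clock: 58.1
eef_pos: [0.4929, -0.032, 0.0805]
orientation: [0.04, 0.999, -0.0, 0.0]
contact_force: [-2.1, -0.8, 9.2]
gripper_width: 0.0494
gripper_force: 33.3
```

```bash
python3 -m pendant '{"targets":[{"wx":0,"wy":0,"wz":0,"tx":0,"ty":0,"tz":0,"jaw":0.07},{"wx":0,"wy":0,"wz":0,"tx":0,"ty":0,"tz":0,"jaw":0.07},{"wx":0,"wy":0,"wz":0,"tx":0,"ty":0,"tz":0,"jaw":0.07},{"wx":0,"wy":0,"wz":0,"tx":0,"ty":0,"tz":0.02,"jaw":0.07},{"wx":0,"wy":0,"wz":0,"tx":0,"ty":0,"tz":0.04,"jaw":0.07},{"wx":0,"wy":0,"wz":0,"tx":0,"ty":0,"tz":0.05,"jaw":0.07},{"wx":0,"wy":0,"wz":0,"tx":-0.02,"ty":0,"tz":0.05,"jaw":0.07},{"wx":0,"wy":0,"wz":0,"tx":-0.03,"ty":0,"tz":0.02,"jaw":0.07},{"wx":0,"wy":0,"wz":0,"tx":-0.02,"ty":0,"tz":0,"jaw":0.07},{"wx":0,"wy":0,"wz":0,"tx":0,"ty":0,"tz":0,"jaw":0.07},{"wx":0,"wy":0,"wz":0,"tx":0,"ty":0,"tz":0,"jaw":0.07}]}'
python3 - <<'E'
from h import *
for n in("wrist","side","scene"):
    c=grab(n);p=cloud(c);ok=np.isfinite(p[...,2])
    for nm,c0,z0,R in(("tin",(.541,-.11),.105,.045),("cap",(.562,.03),.113,.03),("pot",(.4925,-.0315),.09,.04),("case",(.4675,-.29),.0505,.04),("brass",(.451,-.111),.024,.035)):
        k=p[ok&(np.hypot(p[...,0]-c0[0],p[...,1]-c0[1])<R)&(p[...,2]>z0)&(p[...,2]<z0+.035)]
        if len(k)>9: print(n,nm,len(k),np.round(np.median(k[:,2]),4),np.round(cv2.minAreaRect((k[:,:2]*1000).astype(np.float32))[0],1))
    if n=="wrist":cv2.imwrite("pics/fin.png",c["image"])
E
```

```text
clock: 59.48
eef_pos: [0.4232, -0.0319, 0.2599]
orientation: [0.04, 0.999, -0.0, 0.0]
contact_force: [0.3, -0.4, 0.1]
gripper_width: 0.07
gripper_force: 0.0
wrist tin 1252 0.1112 [ 540.8 -109.7]
wrist cap 510 0.1172 [561.7  28.3]
wrist pot 1583 0.0999 [490.7 -32.1]
wrist case 1095 0.0599 [ 467.3 -290.4]
wrist brass 1084 0.0333 [ 450.6 -112.8]
side tin 443 0.1118 [ 540.9 -110.1]
side cap 184 0.1178 [561.6  29.5]
side pot 515 0.1003 [490.6 -31.5]
side case 300 0.0594 [ 467.4 -286.5]
side brass 387 0.0334 [ 450.8 -111.3]
scene tin 249 0.1103 [ 540.3 -109.6]
scene cap 101 0.1163 [561.6  30.6]
scene pot 266 0.099 [492.4 -30.8]
scene case 144 0.059 [ 469.9 -286.5]
scene brass 154 0.0322 [ 452.  -112.6]
```

View pics/fin.png

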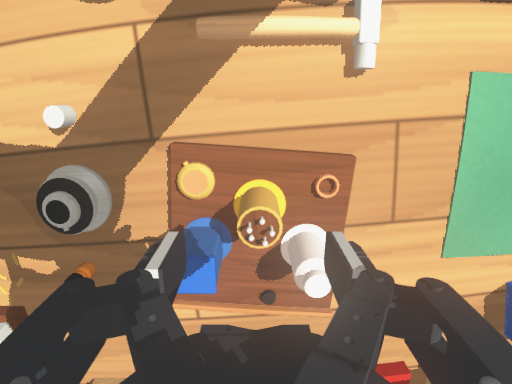

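The final view shows the pot on yellow (260,205), tin on blue (205,250), bottle on white (305,245), the silver case on the block (60,210) and the brass case untouched at (195,180). All measured positions are within about 3 mm of their targets, and the gripper is clear.

```bash
python3 -c "
from rig import r
print(r.close_job())"
```

```text
the job is handed in; nothing more can be done
None
```

The job is handed in: the silver case lies flat, dial up, on the block; the pot, bottle and tin stand upright on their own pads, all within about 4 mm of centre by camera; the brass case was not moved. The judge's result was not shown.

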